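# Press the sharp kitchen tools into the fitted drawer behind its child catch

### The job

The sharp-tools drawer of the low chest stands slightly ajar, held by its child catch: press the catch down through the gap behind the drawer front and draw the drawer right out. Press the pizza wheel and the cleaver fully home into their own cutouts in the insert, then push the drawer completely shut. Do not disturb the canister and the mug.

Things in the scene. Friction and masses are not known exactly. Their poses are not given: they have to be found in the camera images.
- chest: Low dark-wood chest fixed on the table, 300 mm deep (x), 320 wide (y), 108 high, one drawer; an 18 mm thick book lies on the rear of its top. Origin: table level, middle of the carcass's front edge; x points into the chest (the drawer slides out to -x), z up.
- drawer (a joint): How far the drawer is out, m (the width of the gap): 0 shut, starts at 0.034 to 0.041, end stop 0.205; from 0.19 both cutouts lie clear of the carcass. 2 N friction. The catch stops it at 0.043 however hard it is pulled, unless pressed down until the drawer is 0.07 out. On shutting, the catch snaps past by itself between 0.085 and 0.04 (push about 6 N).
- drawer_front (a point): Top edge, middle, of the drawer front's outer face, 100 mm above the table, moves with the drawer; axes as the chest. The front is 18 mm thick, 320 wide, from 6 to 100 mm above the table. A round knob 26 mm wide sticks 24 mm out of it, 50 mm below this point. The gap opens behind its inner face.
- catch (a joint): Rotation of the catch arm, rad: 0 at rest (hooked), from 0.18 the hook passes under the strike bar, 0.32 hard down. Sprung upwards: 4 N at first to 7 N on the pad.
- catch_pad (a point): Middle of the top of the press pad (16 mm in x, 40 in y) of the white plastic child catch, 19 mm behind the front's inner face, in the gap, seen from above, at rest 77 mm above the table. The arm hinges at the front, slopes up to its hook 58 mm behind, and moves with the drawer: a finger pressing the pad can also pull on the inner face. Pad pressed to 69 to 72 mm above the table frees the hook.
- finger_trough (a point): Insert of light wood on a grey base filling the drawer; this point is the middle of its finger trough, level with the insert surface, 56 mm above the table; axes as the chest. The trough, 44 mm wide (y), 159 mm long (x), 20 mm deep, crosses both handle cutouts where the handles are gripped: 30 mm free beside each. The drawer's sides reach 72 mm above the table, the raised catch arm 93 mm.
- wheel_slot (a point): Floor of the pizza wheel's cutout under the middle of the handle, nearer row, 36 mm above the table; axes as the chest, moves with the drawer. Handle part 110 by 26 mm along y, 20 mm deep; round recess 71 mm wide centred 90.5 mm to -y (head to -y). Sprung rubber nubs in the walls: laid in, a handle stops 7 mm above the floor; 10 to 15 N at its grip point sends it home, 2 mm proud.
- cleaver_slot (a point): Floor of the cleaver's cutout under the middle of the handle, farther row, 75 mm behind (+x) and 42 mm to -y of wheel_slot; axes, height, handle part, nubs and push as there. The blade recess, 88 by 69 mm, lies to +y: the cleaver's head points to +y, its cutting edge to +x.
- pizza_wheel: Pizza wheel lying flat, 175 mm long. Black handle 105 mm long, 24 wide, 22 high, lower long edges chamfered 3 mm. Origin: middle of the handle's flat underside; x along the handle to the head, z up. Balances and is best gripped across the handle at x = 20 mm. Steel wheel 64 mm wide, 3 thick, centre at x = 90.5 mm, z = 11. 0.17 kg.
- cleaver: Small cleaver lying flat, 195 mm long. Black handle 105 mm long, 24 wide, 22 high, lower long edges chamfered 3 mm. Origin: middle of the handle's flat underside; x along the handle to the head, z up. Balances and is best gripped across the handle at x = 20 mm. Steel blade 3 mm thick at z = 11, from x = 62 to 142, y = 12 to -50 mm (cutting edge). 0.19 kg.
- canister: Blue round canister with a wooden lid, 94 mm wide, 104 mm high. Bystander, loose, leave it where it stands. Origin: middle of its underside.
- mug: White mug, 84 mm wide, 95 mm high. Bystander, loose, leave it where it stands. Origin: middle of its underside.
Mind the look-alikes: they are no part of the job. What is shaped like the pizza_wheel but blue or green is not meant.

How it is judged:
By the outcome, as a careful person would: the job done as asked, in the order asked, and still so for the second after the job is handed in, with the robot touching nothing.
It also fails if it takes over 72 s, if anything falls off the work surface, if the arm or the gripper's body presses on something with over 40 N, if the wrist force passes 120 N, or if a joint passes its speed limit or range.

### The arm

A 7-joint arm with a two-finger parallel gripper is mounted at the origin on the work surface. World frame = base frame: x ahead of the robot, y to its left, z up, the work surface at z = 0. Lengths are in m, angles in rad, forces in N, time in s.
With the tool pointing down it reaches from about 0.35 to 0.9 m from the base axis. Payload 19.9 kg.
Tool frame: the origin (TCP) lies midway between the tips of the shut fingers; the grasp point (between the pads) lies 19 mm behind it; z points along the fingers, y is the direction in which the jaws open and shut (so a half turn about z gives the same grasp; the last joint's range is limited). The gripper opens to 94 mm and grips with 3 to 60 N. Pads are 16 mm wide; open, the fingers measure 119 mm over their backs; the gripper's body (75 mm by 177 mm) begins 78 mm behind the grasp point.
Start: joints at [-1.373, 0.417, -0.01, 1.614, 0.005, 1.111, -0.053], TCP at [0.148, 0.607, 0.17] pointing down, gripper open.
Joint ranges: [-2.81, 2.81], [-0.39, 2.02], [-1.27, 1.25], [0.06, 2.57], [-1.19, 4.33], [0.19, 2], [-2.82, 2.82]. Speed limits (rad/s): [1.89, 1.89, 2.39, 2.39, 3.01, 3.01, 3.01].

### API

Orientations are given as a unit quaternion [w, x, y, z].
In Python, from workcell import bot gives the robot as it stands.
- The arm moves only by the shell command python3 -m pendant 'ROWS' [OPENING] [FORCE]. ROWS is JSON, a list of rows, each a list of 2 entries, a list of its own where there are three numbers: the shift along the tool's x, y, z in cm, then the turn, a rotation vector about the tool's x, y, z in rad. In form: [[[x, y, z], [rx, ry, rz]], ...]. A call has 1 to 5 rows; each row shifts and turns the pose as measured when the row begins, along the tool's axes as they then stand; what a row does not reach is not made up. A row lasts 1/10 s, in which the tool goes at most 50 mm and 8.59 degrees, less where a joint would pass 70% of its speed; a pose out of reach is approached as far as the arm can. A call is refused whole if a number of a shift passes 5 or a number of a turn 0.15, either way. A call with a gripper value outside its range is refused whole. OPENING is the closure, from 0 (fully open) to 1 (shut), set as the call begins (- or left out, the last holds). The fingers move at their own pace and stop on an object; FORCE is the grip in N (left out, the last holds). Time passes only in rows, so rows that do not move let the fingers close. It gives the time, the measured TCP pose, the force and the opening at its end, in the units of the state.
- bot.observe(): the state, without advancing time (a new reading comes with each control period).
- bot.capture(name): name is "scene" or "top"; returns a dict with "img" (400x640x3 uint8, red, green, blue), "fx", "fy", "cx", "cy" (pixels), "origin" and "attitude" of the camera in the world. Camera axes: x right, y up, looking along -z (the intrinsics and any distortion apply to the point x, -y, -z); pixel columns grow to the right and rows downward; lengths in m; the calibration is good to about 2 mm. A picture is of the moment at which its call begins. There is no depth.
- bot.job_done(): hands the job in, once; it reports no verdict.
The state is a dict: "time_s": time; "joint_positions": joint angles; "joint_vel": joint speeds; "tau": joint torques, N m; "ee_pos": TCP position; "ee_rot": TCP orientation; "wrist_force": force on the tool from outside, world axes, zero at the start; "moment": the same for the moment, N m; "gripper_width": opening from 0.0 (shut) to 1.0 (fully open).
Only numpy, scipy, OpenCV 4.12 (cv2) and the standard library are available. Lean on these libraries where they do the work, as an engineer would, in place of code of your own. Each camera call takes 0.05 s, during which the arm holds its last target.

## Working session

There is one attempt and no reset: what is moved stays moved. The work goes in short steps, Python scripts to look and compute and a shell command to move; the robot and the scene stay as the last step left them, time stands still between calls to the robot, and variables do not carry over. Pictures are saved under pics/ and viewed, and the job is handed in when it is done.

```bash
ls; mkdir -p pics; python3 - <<'E'
from workcell import bot
import cv2
print(bot.observe())
for n in("scene","top"):
    c=bot.capture(n); cv2.imwrite(f"pics/{n}0.png",c["img"][:,:,::-1])
    print(n,{k:v for k,v in c.items() if k!="img"})
E
```

```text
pics
{'time_s': 0.0, 'joint_positions': array([-1.37248007,  0.41796229, -0.01030397,  1.61417725,  0.00472142,
        1.11069205, -0.05299933]), 'joint_vel': array([-2.40538879e-03,  1.10398928e-03, -7.54458785e-04, -2.36298700e-03,
       -2.25982208e-05, -1.69848243e-04,  4.73855897e-04]), 'tau': array([-1.86616086e-05, -8.51263118e+01,  6.39098380e-01, -4.25977135e+01,
       -4.87657310e-02,  1.86762039e-02,  1.11997356e-04]), 'ee_pos': array([0.14837468, 0.60669929, 0.16953132]), 'ee_rot': array([-1.78776645e-05,  1.19611373e-01,  9.92820603e-01, -6.07612584e-04]), 'wrist_force': array([-0.06802188,  0.17929007, -0.14511494]), 'moment': array([ 0.00374916,  0.00381274, -0.0378126 ]), 'gripper_width': 0.994541050021199}
scene {'fx': 486.73756776538306, 'fy': 486.73756776538306, 'cx': 318.30388001172105, 'cy': 210.26930059714607, 'origin': array([ 1.34328407, -0.84758298,  1.44681391]), 'attitude': array([0.86908795, 0.29223045, 0.13675427, 0.37494768])}
top {'fx': 417.9542555649716, 'fy': 417.9542555649716, 'cx': 319.71694282911176, 'cy': 197.75794463495, 'origin': array([ 0.30370566, -0.13726821,  1.35536069]), 'attitude': array([-0.69863681, -0.06133638,  0.07674439,  0.70869934])}
```

View pics/scene0.png

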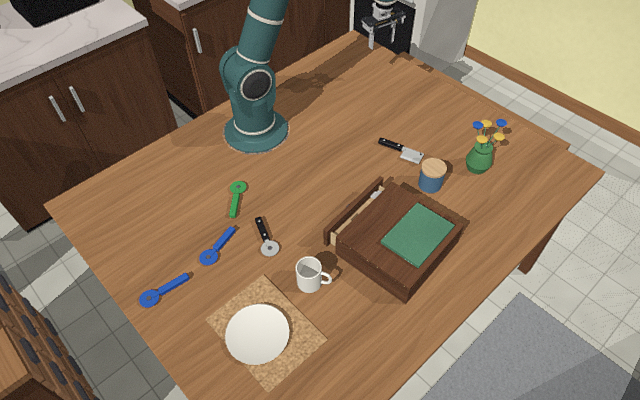

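View pics/top0.png

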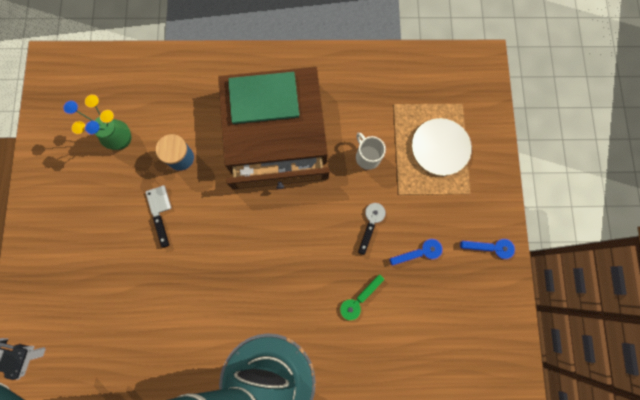

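The wheel-shaped things in the top view are the black-handled one at (370,230), two blue ones at (415,253) and (488,247), and a green one at (362,298). I choose the black one. The only cleaver is at (160,215). Next I'll check this in close crops.

```bash
cat > h.py <<'E'
import numpy as np, cv2
from scipy.spatial.transform import Rotation as R
from workcell import bot
def rot(q): return R.from_quat([q[1],q[2],q[3],q[0]])
def ray(c,u,v):
    d=np.array([(u-c["cx"])/c["fx"],-(v-c["cy"])/c["fy"],-1.0])
    return np.array(c["origin"]),rot(c["attitude"]).apply(d)
def plane(c,u,v,z):
    o,d=ray(c,u,v); return o+d*(z-o[2])/d[2]
def proj(c,p):
    q=rot(c["attitude"]).inv().apply(np.array(p)-c["origin"])
    return np.array([c["cx"]+c["fx"]*q[0]/-q[2], c["cy"]-c["fy"]*q[1]/-q[2]])
def tri(c1,p1,c2,p2):
    o1,d1=ray(c1,*p1);o2,d2=ray(c2,*p2)
    A=np.stack([d1,-d2],1);s=np.linalg.lstsq(A,o2-o1,rcond=None)[0]
    a=o1+d1*s[0];b=o2+d2*s[1];return (a+b)/2,np.linalg.norm(a-b)
def crop(c,x0,y0,x1,y1,k,name):
    im=c["img"][y0:y1,x0:x1,::-1]; cv2.imwrite("pics/"+name,cv2.resize(im,None,fx=k,fy=k,interpolation=cv2.INTER_CUBIC))
def st(msg=""):
    s=bot.observe();r=rot(s["ee_rot"]).as_matrix()
    print(msg,"t",round(s["time_s"],2),"p",np.round(s["ee_pos"],4),"F",np.round(s["wrist_force"],1),"w",round(s["gripper_width"],3),"\nR",np.round(r,3).tolist())
    return s,r
E
python3 - <<'E'
from h import *
t=bot.capture("top");s=bot.capture("scene")
crop(t,210,60,340,200,4,"a.png"); crop(t,330,190,400,270,7,"b.png"); crop(t,130,170,190,260,6,"c.png"); crop(s,320,170,480,310,4,"d.png")
E
```

```text
(no output)
```

View pics/a.png

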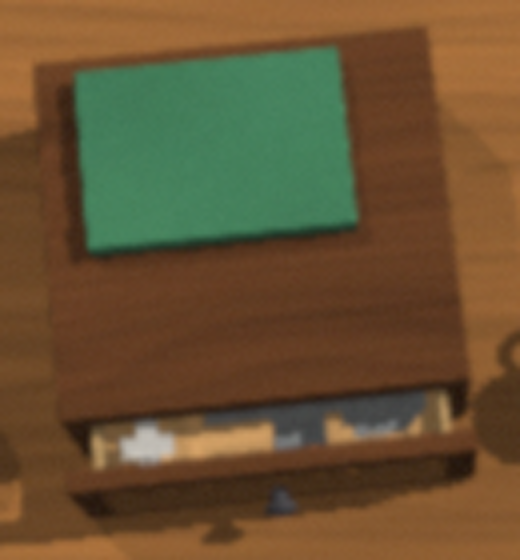

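View pics/b.png

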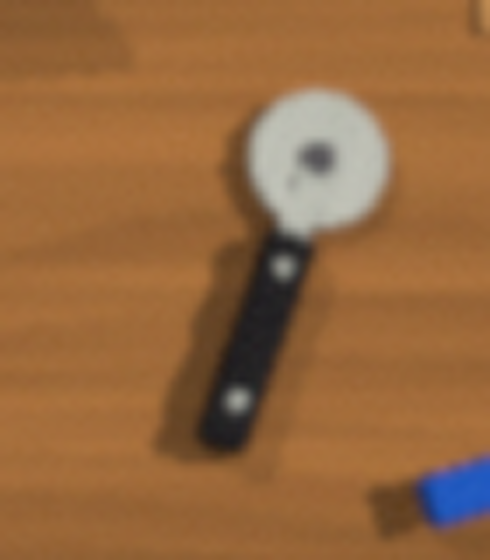

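View pics/c.png

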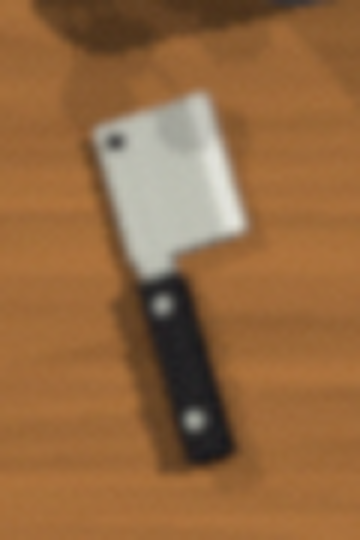

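View pics/d.png

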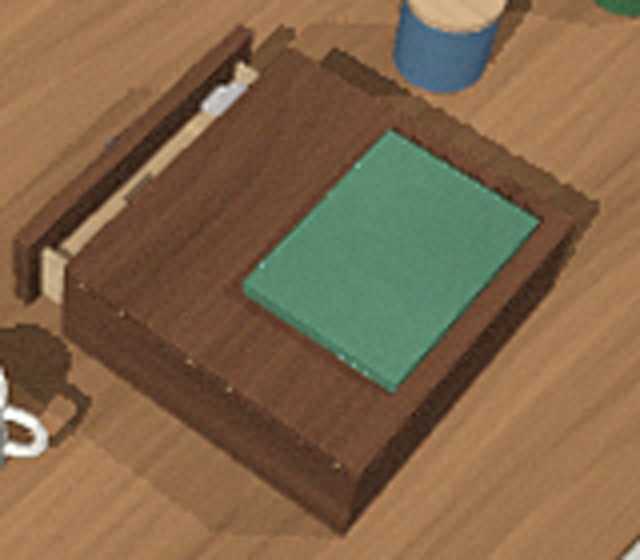

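```bash
python3 - <<'E'
from h import *
t=bot.capture("top");s=bot.capture("scene")
f=lambda x,y,x0,y0,k:(x0+(x+.5)/k-.5,y0+(y+.5)/k-.5)
A=lambda x,y:f(x,y,210,60,4); D=lambda x,y:f(x,y,320,170,4)
cor=[plane(t,*A(*p),.108) for p in [(35,65),(428,28),(467,382),(60,418)]]
for c in cor: print("corner",c[:2].round(4))
print("sides",[round(float(np.linalg.norm(cor[i]-cor[i-1])),4) for i in range(4)])
cs=[plane(s,*D(*p),.108) for p in [(578,222),(348,472),(66,285),(295,52)]]
for c in cs: print("scene corner",c[:2].round(4))
for p in [(70,490),(475,448)]: print("front",plane(t,*A(*p),.1)[:2].round(4))
for p in [(250,28),(18,243)]: print("front scene",plane(s,*D(*p),.1)[:2].round(4))
# white pad
for c,b,z in((t,(230,160,262,180),.078),(s,(365,185,386,205),.078)):
    x0,y0,x1,y1=b; im=c["img"][y0:y1,x0:x1].astype(int)
    m=((im.min(2)>130)&(im.max(2)-im.min(2)<40))
    y,x=np.nonzero(m);print("pad px",x0+x.mean(),y0+y.mean(),len(x),plane(c,x0+x.mean(),y0+y.mean(),z))
# handles
def lab(c,b,z,nm):
    x0,y0,x1,y1=b; im=c["img"][y0:y1,x0:x1].astype(int)
    m=((im.max(2)<70)&(im.max(2)-im.min(2)<25)).astype(np.uint8)
    n,l,stt,ce=cv2.connectedComponentsWithStats(cv2.morphologyEx(m,cv2.MORPH_CLOSE,np.ones((3,3),np.uint8)))
    i=1+np.argmax(stt[1:,4]); y,x=np.nonzero(l==i)
    P=np.array([plane(c,x0+a,y0+b_,z)[:2] for a,b_ in zip(x,y)])
    (ce,sz,an)=cv2.minAreaRect((P*1000).astype(np.float32))
    w=np.linalg.svd(P-P.mean(0))[2][0]
    print(nm,len(x),"rect",np.round(ce,1),np.round(sz,1),"mean",P.mean(0).round(4),"dir",w.round(3),np.degrees(np.arctan2(w[1],w[0])).round(1))
lab(t,(350,205,380,262),.02,"wheel top");lab(t,(145,205,175,255),.02,"cleaver top")
lab(s,(248,210,275,245),.018,"wheel sc");lab(s,(372,132,408,160),.018,"cleaver sc")
# rivets and heads
B=lambda x,y:f(x,y,330,190,7);C=lambda x,y:f(x,y,130,170,6)
for p in [(283,266),(237,401)]: print("wheel rivet",plane(t,*B(*p),.022)[:2].round(4))
print("wheel hub",plane(t,*B(319,159),.012)[:2].round(4))
for p in [(163,305),(195,420)]: print("cleaver rivet",plane(t,*C(*p),.022)[:2].round(4))
for p in [(95,130),(205,95),(246,232)]: print("blade",plane(t,*C(*p),.012)[:2].round(4))
for nm,p,z in(("canister lid",(173,148),.104),("mug",(372,148),.095)): print(nm,plane(t,*p,z)[:2].round(3))
E
```

```text
corner [0.9538 0.1525]
corner [ 0.9845 -0.1636]
corner [ 0.6854 -0.1895]
corner [0.6598 0.1244]
sides [0.2954, 0.3177, 0.3002, 0.3149]
scene corner [0.9573 0.1498]
scene corner [ 0.9797 -0.1707]
scene corner [ 0.7053 -0.2067]
scene corner [0.6664 0.1202]
front [0.6047 0.1168]
front [ 0.6346 -0.195 ]
front scene [0.6144 0.1181]
front scene [ 0.6428 -0.2024]
pad px 246.12820512820514 170.84615384615384 78 [0.64573062 0.06274692 0.078     ]
pad px 375.3958333333333 193.95833333333334 48 [0.64238487 0.05416885 0.078     ]
wheel top 177 rect [ 433.7 -314.4] [ 20.1 101. ] mean [ 0.4335 -0.3143] dir [-0.932  0.364] 158.7
cleaver top 216 rect [466.3 339.9] [101.1  23.5] mean [0.4662 0.3396] dir [-0.944 -0.329] -160.8
wheel sc 153 rect [ 435.8 -319.5] [ 23.3 104.5] mean [ 0.436  -0.3198] dir [ 0.932 -0.363] -21.3
cleaver sc 153 rect [469.6 333.4] [102.1  36.1] mean [0.4706 0.3337] dir [0.953 0.303] 17.6
wheel rivet [ 0.468  -0.3288]
wheel rivet [ 0.4066 -0.3053]
wheel hub [ 0.5191 -0.349 ]
cleaver rivet [0.5003 0.353 ]
cleaver rivet [0.4389 0.3326]
blade [0.5983 0.399 ]
blade [0.6171 0.3407]
blade [0.541  0.3146]
canister lid [0.714 0.286]
mug [ 0.711 -0.335]
```

```bash
cat >> h.py <<'E'
CX=np.array([.9957,.0922,0]);CY=np.array([-.0922,.9957,0])
def goto(target,xdir=None):
    """report shift in current tool axes (cm) and turn about tool z to bring tool y to a direction"""
    s,r=st(); d=np.array(target)-s["ee_pos"]; print("tool shift cm",(r.T@d*100).round(2),"dist",np.linalg.norm(d).round(3))
    if xdir is not None:
        a=np.arctan2(xdir[1],xdir[0])-np.arctan2(r[1,1],r[0,1]); a=(a+np.pi/2)%np.pi-np.pi/2
        print("turn tool z",round(-a,3),"j7",s["joint_positions"][6].round(2))
        ca,sa=np.cos(a),np.sin(a);Rn=np.array([[ca,-sa,0],[sa,ca,0],[0,0,1]])@r
        print("shift in turned axes",(Rn.T@d*100).round(2))
    print("tilt to down (rotvec tool)",(r.T@np.cross(r[:,2],[0,0,-1])).round(3))
E
python3 -m pendant '[[[-3.5,-2.4,0],[0,0,-0.11]],[[-4,-2.6,0],[0,0,-0.11]],[[-4,-2.6,0],[0,0,-0.11]],[[-4,-2.6,0],[0,0,0]],[[-4,-2.6,0],[0,0,0]]]' 1 20; python3 -c "
from h import *
goto((.6427,.0605,.17),CY)"
```

```text
time_s: 0.8
ee_pos: [0.3362, 0.4737, 0.1692]
ee_rot: [-0.001, -0.058, 0.998, 0.0]
wrist_force: [0.3, 1.4, -1.1]
gripper_width: 0.609
 t 0.8 p [0.3362 0.4737 0.1692] F [ 0.3  1.4 -1.1] w 0.609 
R [[-0.993, -0.116, -0.002], [-0.116, 0.993, 0.001], [0.002, 0.001, -1.0]]
tool shift cm [-25.67 -44.58  -0.17] dist 0.514
turn tool z 0.024 j7 0.69
shift in turned axes [-26.71 -43.97  -0.18]
tilt to down (rotvec tool) [ 0.001 -0.002  0.   ]
```

```bash
python3 -m pendant '[[[-2.5,-4.2,0],[0,0,0.02]],[[-2.5,-4.2,0],[0,0,0]],[[-2.5,-4.2,0],[0,0,0]],[[-2.5,-4.2,0],[0,0,0]],[[-2.5,-4.2,0],[0,0,0]]]' ; python3 -m pendant '[[[-2.5,-4.2,0],[0,0,0]],[[-2.5,-4.2,0],[0,0,0]],[[-2.5,-4.2,0],[0,0,0]],[[-2.5,-4.2,0],[0,0,0]]]';  python3 -c "
from h import *
goto((.6427,.0605,.17),CY)"
```

```text
time_s: 1.3
ee_pos: [0.4854, 0.2729, 0.1688]
ee_rot: [-0.001, -0.047, 0.999, 0.001]
wrist_force: [1.0, 0.4, 0.7]
gripper_width: 0.186
time_s: 1.7
ee_pos: [0.6026, 0.1108, 0.1692]
ee_rot: [0.0, -0.048, 0.999, 0.001]
wrist_force: [0.2, 0.9, 1.0]
gripper_width: 0.007
 t 1.7 p [0.6026 0.1108 0.1692] F [0.2 0.9 1. ] w 0.007 
R [[-0.995, -0.096, -0.0], [-0.096, 0.995, 0.002], [-0.0, 0.002, -1.0]]
tool shift cm [-3.51 -5.39 -0.09] dist 0.064
turn tool z 0.003 j7 1.52
shift in turned axes [-3.53 -5.38 -0.09]
tilt to down (rotvec tool) [0.002 0.    0.   ]
```

```bash
python3 -m pendant '[[[-2,-3,0],[0,0,0]],[[-1.5,-2.3,2],[0,0,0]],[[0,0,2.5],[0,0,0]],[[0,0,0],[0,0,0]]]' ;  python3 -c "
from h import *
goto((.6427,.0605,.11),CY)
t=bot.capture('top');s=bot.capture('scene')
p=bot.observe()['ee_pos'];print('tcp px',proj(t,p),proj(s,p))
crop(t,210,100,340,200,6,'e.png');crop(s,310,130,440,250,6,'f.png')"
```

```text
time_s: 2.1
ee_pos: [0.647, 0.0504, 0.123]
ee_rot: [0.001, -0.043, 0.999, -0.0]
wrist_force: [-0.3, 0.4, -0.4]
gripper_width: 0.007
 t 2.1 p [0.647  0.0504 0.123 ] F [-0.3  0.4 -0.4] w 0.007 
R [[-0.996, -0.086, 0.002], [-0.086, 0.996, -0.0], [-0.002, -0.001, -1.0]]
tool shift cm [0.35 1.04 1.29] dist 0.017
turn tool z -0.006 j7 1.63
shift in turned axes [0.34 1.05 1.29]
tilt to down (rotvec tool) [-0.001  0.002 -0.   ]
tcp px [247.60597663 165.85411471] [377.0415819  186.71392426]
```

View pics/e.png

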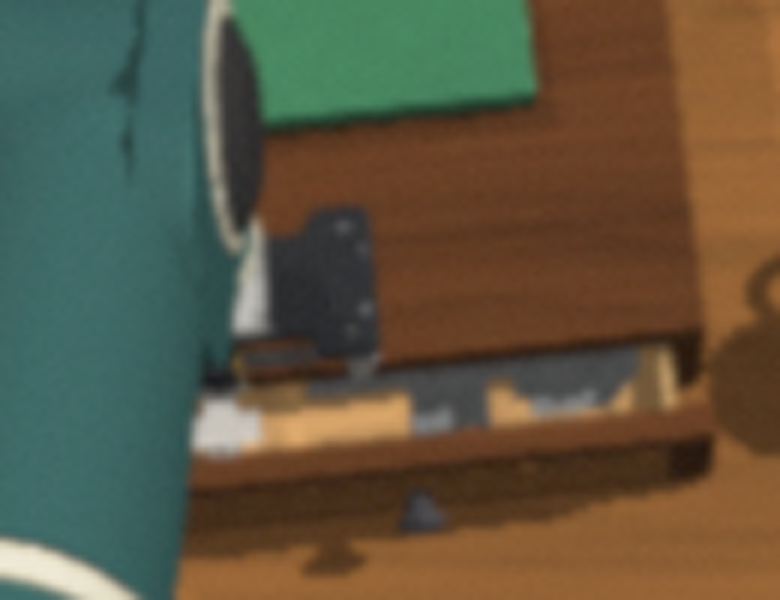

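View pics/f.png

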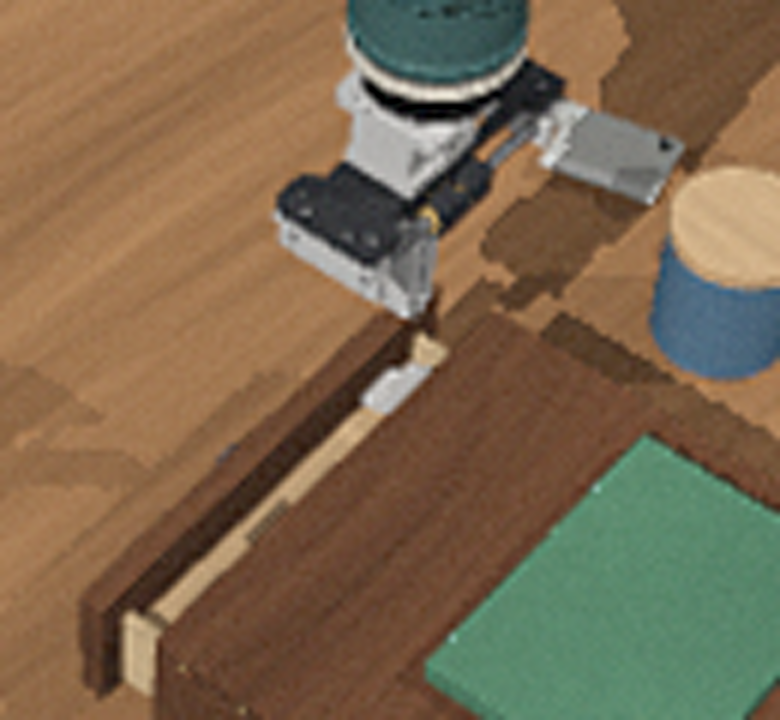

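```bash
python3 -c "
from h import *
s=bot.capture('scene');S,r=st()
p=S['ee_pos'];print('tcp px',proj(s,p))
for a in(-8,8):
  for b in(-12.5,12.5): print(a,b,((proj(s,p+r@[a/1e3,b/1e3,0])-[350,150])*10+4.5).round(0), ((proj(s,p+r@[a/1e3,b/1e3,-.03])-[350,150])*10+4.5).round(0))
crop(s,350,150,410,210,10,'g.png')"
```

```text
t 2.25 p [0.6487 0.0516 0.127 ] F [ 0.7  0.7 -1. ] w 0.006 
R [[-0.996, -0.088, 0.007], [-0.088, 0.996, 0.001], [-0.007, 0.0, -1.0]]
tcp px [377.24941786 186.53141957]
-8 -12.5 [273. 401.] [279. 346.]
-8 12.5 [317. 361.] [323. 305.]
8 -12.5 [237. 379.] [243. 323.]
8 12.5 [281. 339.] [287. 282.]
```

View pics/g.png

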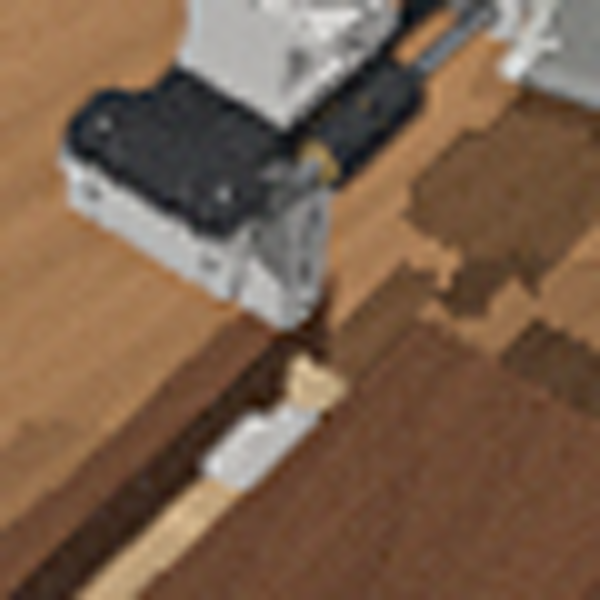

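```bash
python3 -c "
from h import *
s=bot.capture('scene')
im=s['img'][165:200,365:395,::-1].astype(float)
im=np.clip(im*2.5,0,255).astype(np.uint8)
cv2.imwrite('pics/g2.png',cv2.resize(im,None,fx=16,fy=16,interpolation=cv2.INTER_NEAREST))"
```

```text
(no output)
```

View pics/g2.png

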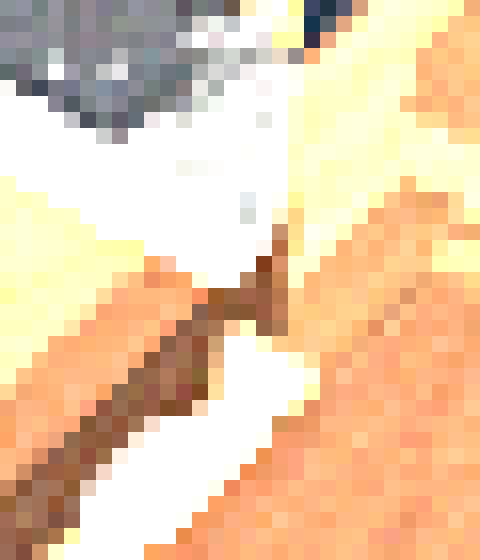

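```bash
python3 -c "
from h import *
for n in('scene','top'):
  c=bot.capture(n); im=cv2.imread(f'pics/{n}0.png')
  p=np.array([.1484,.6067,.1695]);r=rot([0,.1196,.9928,0]).as_matrix()
  u=[proj(c,p+r@[a,b,z]) for a in(-.008,.008) for b in(-.0595,-.047,.047,.0595) for z in(0,-.03)]
  x0=int(max(0,proj(c,p)[0]-35));y0=int(max(0,proj(c,p)[1]-25))
  k=9;g=cv2.resize(im[y0:y0+60,x0:x0+80],None,fx=k,fy=k,interpolation=cv2.INTER_CUBIC)
  for i,q in enumerate(u): cv2.circle(g,tuple(int(v) for v in ((q-[x0,y0])*k+4)),3,(0,0,255) if i%2==0 else (0,255,255),-1)
  cv2.imwrite(f'pics/k_{n}.png',g)"
```

```text
(no output)
```

View pics/k_scene.png

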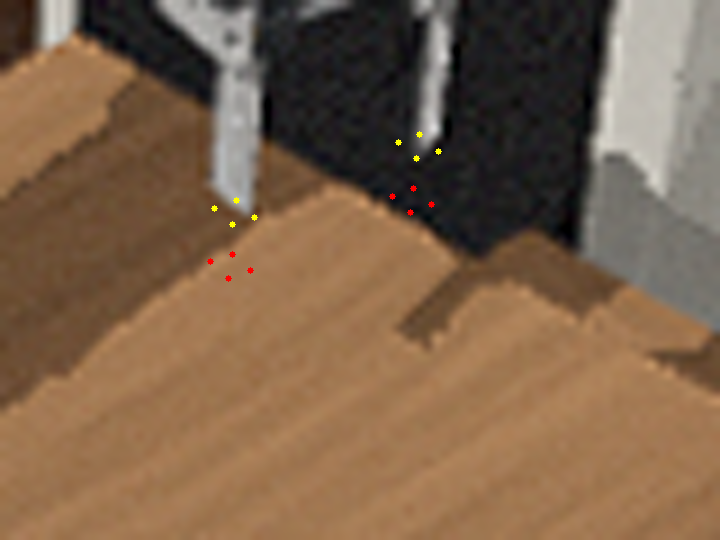

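View pics/k_top.png

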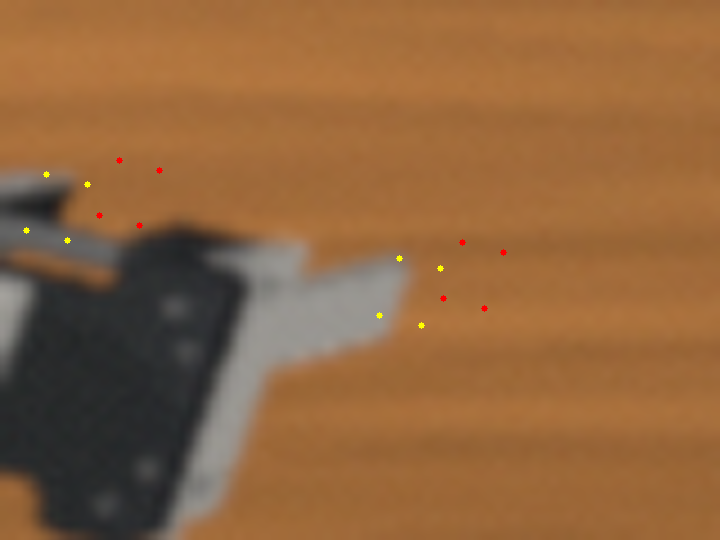

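```bash
python3 -m pendant '[[[0.5,0.7,0.5],[0,0.005,0]],[[0.1,0,1.4],[0,0,0]],[[0,0,0],[0,0,0]]]' ;  python3 -c "
from h import *
goto((.642,.0595,.085),CY)"
```

```text
time_s: 2.7
ee_pos: [0.6418, 0.0607, 0.1082]
ee_rot: [0.002, -0.045, 0.999, 0.001]
wrist_force: [-0.2, -0.6, -0.2]
gripper_width: 0.005
 t 2.7 p [0.6418 0.0607 0.1082] F [-0.2 -0.6 -0.2] w 0.005 
R [[-0.996, -0.09, 0.004], [-0.09, 0.996, 0.001], [-0.004, 0.001, -1.0]]
tool shift cm [ 0.   -0.12  2.32] dist 0.023
turn tool z -0.002 j7 1.62
shift in turned axes [ 0.   -0.12  2.32]
tilt to down (rotvec tool) [0.001 0.004 0.   ]
```

```bash
python3 -m pendant '[[[0,0,1.2],[0,0,0]],[[0,0,0.8],[0,0,0]],[[0,0,0.4],[0,0,0]]]' ;  python3 -m pendant '[[[0,0,0.3],[0,0,0]]]'; python3 -m pendant '[[[0,0,0.3],[0,0,0]]]';python3 -m pendant '[[[0,0,0.3],[0,0,0]]]'; python3 -c "
from h import *
goto((.642,.0595,.07),CY)
t=bot.capture('scene');S,r=st();crop(t,330,130,430,230,8,'l.png')"
```

```text
time_s: 3.0
ee_pos: [0.6419, 0.061, 0.0822]
ee_rot: [0.002, -0.045, 0.999, 0.001]
wrist_force: [0.7, -1.0, -0.5]
gripper_width: 0.005
time_s: 3.1
ee_pos: [0.6417, 0.0608, 0.0784]
ee_rot: [0.002, -0.045, 0.999, 0.001]
wrist_force: [0.4, 0.1, -0.4]
gripper_width: 0.006
time_s: 3.2
ee_pos: [0.6417, 0.0607, 0.0751]
ee_rot: [0.002, -0.045, 0.999, 0.0]
wrist_force: [0.6, 0.0, -0.7]
gripper_width: 0.005
time_s: 3.3
ee_pos: [0.6418, 0.0606, 0.0719]
ee_rot: [0.002, -0.045, 0.999, 0.0]
wrist_force: [0.6, -0.2, 0.1]
gripper_width: 0.005
 t 3.3 p [0.6418 0.0606 0.0719] F [ 0.6 -0.2  0.1] w 0.005 
R [[-0.996, -0.09, 0.004], [-0.09, 0.996, 0.001], [-0.004, 0.001, -1.0]]
tool shift cm [-0.01 -0.12  0.19] dist 0.002
turn tool z -0.002 j7 1.63
shift in turned axes [-0.01 -0.12  0.19]
tilt to down (rotvec tool) [0.001 0.004 0.   ]
 t 3.35 p [0.6416 0.0606 0.0714] F [-0.8  0.7  0.6] w 0.004 
R [[-0.996, -0.09, 0.003], [-0.09, 0.996, 0.001], [-0.003, 0.001, -1.0]]
```

View pics/l.png

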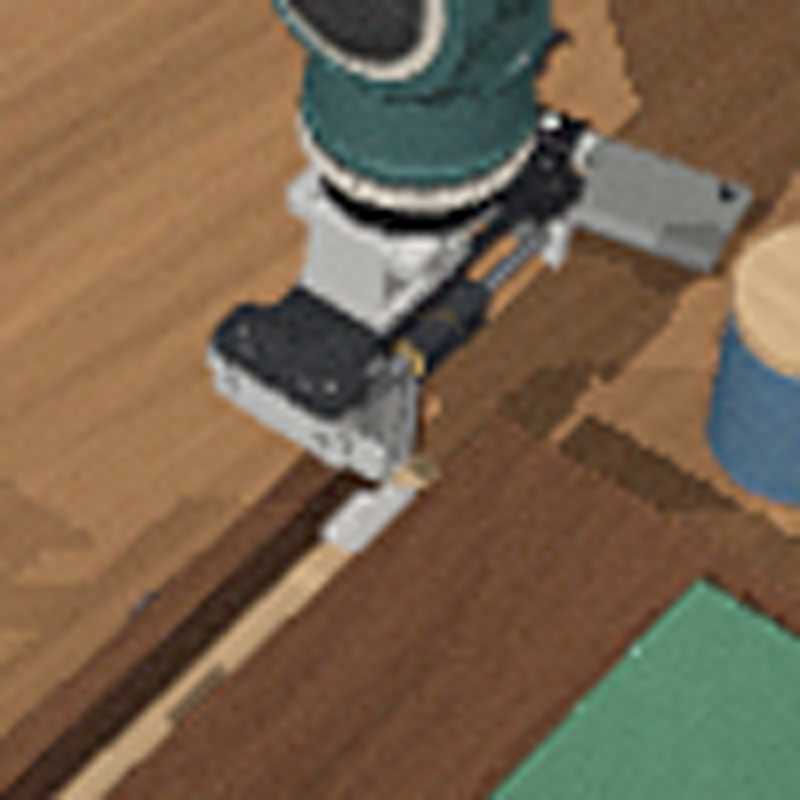

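```bash
for i in 1; do :; done; python3 -m pendant '[[[0,0,0.3],[0,0,0]],[[0,0,0.3],[0,0,0]]]'|sed -n '2p;4p'; python3 -m pendant '[[[0,0,0.3],[0,0,0]],[[0,0,0.3],[0,0,0]]]'|sed -n '2p;4p';python3 -m pendant '[[[0,0,0.3],[0,0,0]],[[0,0,0.3],[0,0,0]]]'|sed -n '2p;4p'; python3 -c "
from h import *
t=bot.capture('scene');S,r=st();crop(t,330,130,430,230,8,'l2.png')"
```

```text
ee_pos: [0.642, 0.0606, 0.0655]
wrist_force: [0.3, 0.1, 0.1]
ee_pos: [0.6421, 0.0606, 0.0592]
wrist_force: [0.4, 0.2, -0.7]
ee_pos: [0.6421, 0.0606, 0.0526]
wrist_force: [0.3, 1.7, -1.4]
 t 4.0 p [0.6419 0.0606 0.0521] F [-0.6 -0.5  0.2] w 0.004 
R [[-0.996, -0.09, 0.004], [-0.09, 0.996, 0.001], [-0.004, 0.001, -1.0]]
```

View pics/l2.png

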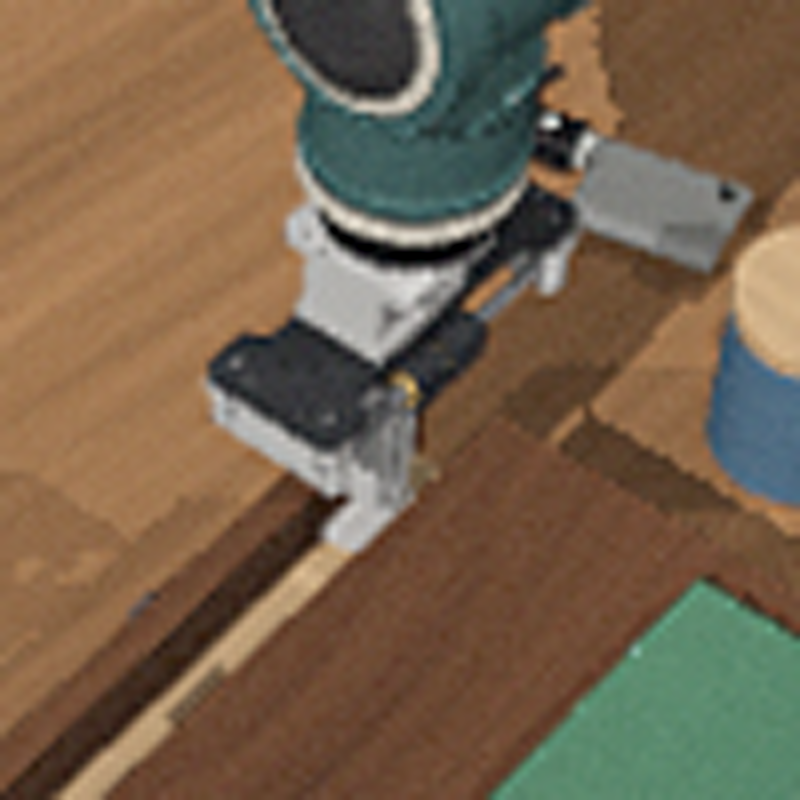

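```bash
python3 -m pendant '[[[0,-0.3,0.2],[0,0,0]]]'|sed -n '2p;4p'; python3 -m pendant '[[[0,-0.3,0.2],[0,0,0]]]'|sed -n '2p;4p';python3 -m pendant '[[[0,0,0.2],[0,0,0]]]'|sed -n '2p;4p';python3 -m pendant '[[[0,0,0.2],[0,0,0]]]'|sed -n '2p;4p'; python3 -m pendant '[[[0,0,0.2],[0,0,0]]]'|sed -n '2p;4p'; python3 -c "
from h import *
st()"
```

```text
ee_pos: [0.6422, 0.058, 0.0501]
wrist_force: [0.8, 0.9, -0.4]
ee_pos: [0.6425, 0.0547, 0.0479]
wrist_force: [0.4, -1.5, 0.4]
ee_pos: [0.6426, 0.054, 0.0458]
wrist_force: [-0.5, 0.1, 0.7]
ee_pos: [0.6426, 0.0539, 0.0436]
wrist_force: [-0.7, 0.2, 0.3]
ee_pos: [0.6432, 0.054, 0.0418]
wrist_force: [1.4, 0.0, 5.5]
 t 4.5 p [0.6432 0.054  0.0418] F [1.4 0.  5.5] w 0.002 
R [[-0.996, -0.09, 0.005], [-0.09, 0.996, 0.001], [-0.005, 0.001, -1.0]]
```

The first contact (5.5 N) came at a reported TCP z of 0.042, while the pad is 77 mm high. So the real tips are about 35 mm above the reported TCP, which matches the pictures. I'll use that offset from here on.

```bash
python3 -m pendant '[[[0,0,0.3],[0,0,0]]]'|sed -n '2p;4p'; python3 -m pendant '[[[0,0,0.3],[0,0,0]]]'|sed -n '2p;4p';python3 -m pendant '[[[0,0,0.2],[0,0,0]]]'|sed -n '2p;4p'; python3 -c "
from h import *
t=bot.capture('scene');S,r=st();crop(t,330,130,430,230,8,'l3.png')"
```

```text
ee_pos: [0.6441, 0.054, 0.0393]
wrist_force: [1.2, 0.7, 6.3]
ee_pos: [0.645, 0.0541, 0.0368]
wrist_force: [2.1, 0.4, 7.5]
ee_pos: [0.6458, 0.0542, 0.0353]
wrist_force: [-1.0, -0.5, 9.9]
 t 4.85 p [0.6457 0.0542 0.0352] F [-0.9 -0.5 10.6] w 0.008 
R [[-0.996, -0.09, 0.01], [-0.09, 0.996, 0.002], [-0.01, 0.001, -1.0]]
```

View pics/l3.png

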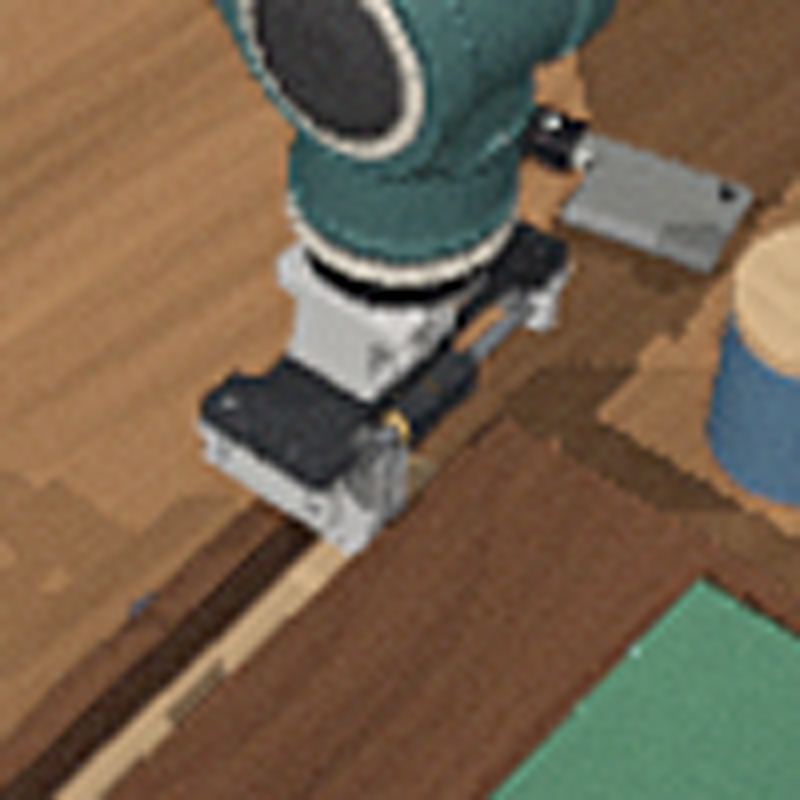

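```bash
python3 -m pendant '[[[0.6,0,0],[0,-0.008,0]]]'|sed -n '2p;4p'; python3 -m pendant '[[[0.6,0,0.05],[0,0,0]]]'|sed -n '2p;4p';python3 -m pendant '[[[0.7,0,0.05],[0,0,0]]]'|sed -n '2p;4p'; python3 -m pendant '[[[0.7,0,0],[0,0,0]]]'|sed -n '2p;4p'
```

```text
ee_pos: [0.6417, 0.0538, 0.036]
wrist_force: [2.4, -0.6, 10.5]
ee_pos: [0.6368, 0.0534, 0.0363]
wrist_force: [2.2, -0.5, 9.7]
ee_pos: [0.6311, 0.0527, 0.0366]
wrist_force: [2.9, -0.3, 8.5]
ee_pos: [0.6252, 0.0521, 0.0372]
wrist_force: [3.0, -0.1, 7.0]
```

```bash
python3 -m pendant '[[[1,0,0.15],[0,-0.008,0]],[[1,0,0.1],[0,0,0]]]'|sed -n '2p;4p'; python3 -m pendant '[[[1,0,0.1],[0,0,0]]]'|sed -n '2p;4p';  python3 -c "
from h import *
S,r=st();t=bot.capture('scene');crop(t,300,130,430,230,6,'l4.png')"
```

```text
ee_pos: [0.6081, 0.0505, 0.0361]
wrist_force: [3.6, -1.0, 10.6]
ee_pos: [0.5995, 0.0496, 0.0358]
wrist_force: [3.2, -0.3, 11.8]
 t 5.55 p [0.5995 0.0496 0.0358] F [ 3.2 -0.3 11.8] w 0.007 
R [[-0.995, -0.09, 0.049], [-0.09, 0.996, 0.005], [-0.049, 0.001, -0.999]]
```

View pics/l4.png

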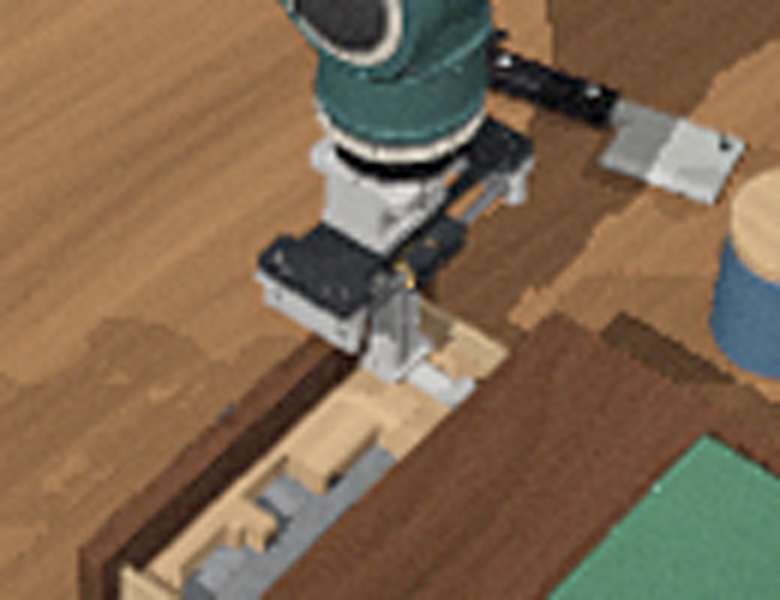

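```bash
python3 -m pendant '[[[2,0,-0.1],[0,0.04,0]],[[2.5,0,-0.1],[0,0.01,0]],[[2.5,0,0],[0,0,0]]]'|sed -n '2p;4p'; python3 -m pendant '[[[1.5,0,0],[0,0,0]],[[1,0,0],[0,0,0]]]'|sed -n '2p;4p';  python3 -m pendant '[[[0.8,0,0],[0,0,0]]]'|sed -n '2p;4p';python3 -c "
from h import *
S,r=st()"
```

```text
ee_pos: [0.5331, 0.0436, 0.0391]
wrist_force: [3.8, -0.7, 6.7]
ee_pos: [0.5079, 0.0412, 0.0401]
wrist_force: [3.0, -1.5, 6.4]
ee_pos: [0.5003, 0.0404, 0.0406]
wrist_force: [1.4, -0.6, 5.1]
 t 6.2 p [0.5003 0.0404 0.0406] F [ 1.4 -0.6  5.1] w 0.005 
R [[-0.996, -0.09, 0.014], [-0.09, 0.996, 0.002], [-0.014, 0.001, -1.0]]
```

```bash
python3 -m pendant '[[[1.2,0,0],[0,0.01,0]],[[1,0,0],[0,0,0]]]'|sed -n '2p;4p'; python3 -m pendant '[[[0.7,0,0],[0,0,0]]]'|sed -n '2p;4p';  python3 -m pendant '[[[0.7,0,0],[0,0,0]]]'|sed -n '2p;4p';python3 -m pendant '[[[0.5,0,0],[0,0,0]]]'|sed -n '2p;4p'
```

```text
ee_pos: [0.4792, 0.0385, 0.0411]
wrist_force: [3.0, -0.1, -1.2]
ee_pos: [0.4718, 0.0378, 0.0412]
wrist_force: [3.3, -1.5, -0.4]
ee_pos: [0.4694, 0.0376, 0.042]
wrist_force: [56.9, 4.4, -39.2]
ee_pos: [0.4702, 0.0378, 0.0433]
wrist_force: [38.3, 2.9, -25.0]
```

```bash
python3 -m pendant '[[[-0.4,0,0],[0,0,0]],[[0,0,-3],[0,0,0]],[[0,0,-4],[0,0,0]],[[0,0,-4],[0,0,0]]]' 0 ;python3 -c "
from h import *
goto((.434,-.5,.15))"
```

```text
time_s: 7.1
ee_pos: [0.4673, 0.0376, 0.1519]
ee_rot: [0.011, -0.046, 0.999, -0.0]
wrist_force: [1.1, 0.8, -0.1]
gripper_width: 0.308
 t 7.1 p [0.4673 0.0376 0.1519] F [ 1.1  0.8 -0.1] w 0.308 
R [[-0.996, -0.091, 0.022], [-0.091, 0.996, 0.001], [-0.022, -0.001, -1.0]]
tool shift cm [  8.21 -53.23   0.08] dist 0.539
tilt to down (rotvec tool) [-0.001  0.022  0.   ]
```

```bash
python3 -m pendant '[[[0,-4.5,0],[0,0.02,0.115]],[[0,-4.5,0],[0,0,0.115]],[[0,-4.5,0],[0,0,0.115]],[[0,-4.5,0],[0,0,0.11]]]' 0 ;python3 -c "
from h import *
a=np.radians(69);goto((.453,-.325,.12),(np.cos(a),np.sin(a)))"
```

```text
time_s: 7.5
ee_pos: [0.4545, -0.1394, 0.1565]
ee_rot: [0.004, 0.182, 0.983, 0.003]
wrist_force: [0.2, -0.5, 0.2]
gripper_width: 0.647
 t 7.5 p [ 0.4545 -0.1394  0.1565] F [ 0.2 -0.5  0.2] w 0.647 
R [[-0.934, 0.358, 0.008], [0.358, 0.934, 0.004], [-0.006, 0.006, -1.0]]
tool shift cm [ -6.48 -17.41   3.58] dist 0.189
turn tool z 0.0 j7 1.53
shift in turned axes [ -6.49 -17.41   3.58]
tilt to down (rotvec tool) [0.006 0.006 0.   ]
```

```bash
python3 -m pendant '[[[-1.6,-4.3,0.5],[0.005,0.005,0]],[[-1.6,-4.3,0.8],[0,0,0]],[[-1.6,-4.3,0.8],[0,0,0]],[[-1.4,-4,0.8],[0,0,0]],[[0,0,0],[0,0,0]]]' 0 ;python3 -c "
from h import *
t=bot.capture('top');a=np.radians(69);goto((.453,-.325,.07),(np.cos(a),np.sin(a)))
s=bot.capture('scene')
crop(s,215,180,315,270,8,'m.png');crop(t,150,90,450,290,2.6,'n.png')"
```

```text
time_s: 8.0
ee_pos: [0.4457, -0.3298, 0.1253]
ee_rot: [-0.0, 0.187, 0.982, 0.001]
wrist_force: [-0.4, 0.4, -1.0]
gripper_width: 1.0
 t 8.05 p [ 0.4464 -0.3273  0.1254] F [-1.2  1.   0.2] w 0.997 
R [[-0.931, 0.365, -0.0], [0.365, 0.931, 0.003], [0.001, 0.002, -1.0]]
tool shift cm [-0.54  0.44  5.54] dist 0.056
turn tool z -0.008 j7 1.97
shift in turned axes [-0.54  0.44  5.54]
tilt to down (rotvec tool) [ 0.002 -0.001 -0.   ]
```

View pics/m.png

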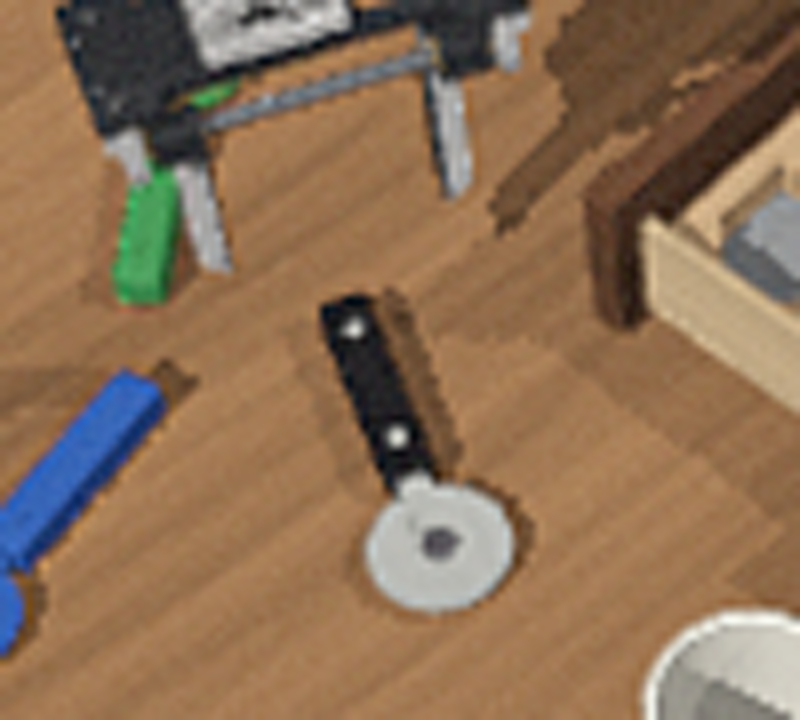

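View pics/n.png

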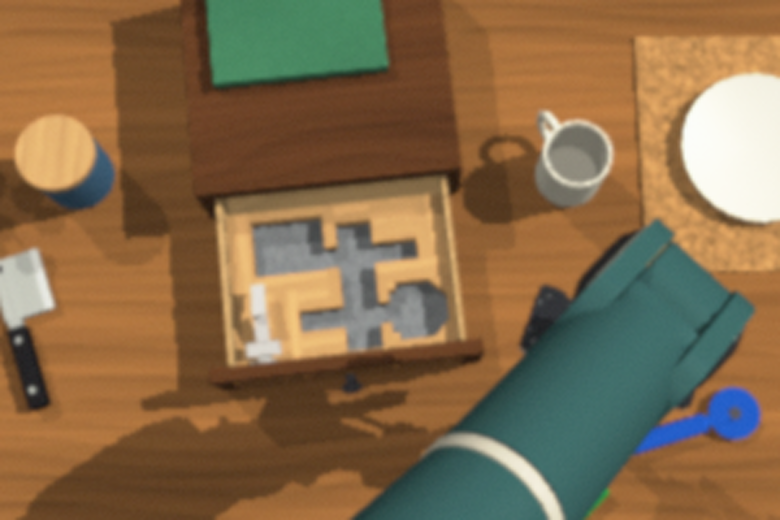

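```bash
python3 -c "
from h import *
s=bot.capture('scene');t=bot.capture('top')
print(plane(s,257.2-.4,209-.4,.160), proj(s,[.4464,-.3273,.160]))
crop(t,225,145,345,245,6,'o.png');crop(s,280,130,420,260,5,'q.png')"
```

```text
[ 0.45271489 -0.33305226  0.16      ] [256.96765339 206.59749457]
```

View pics/o.png

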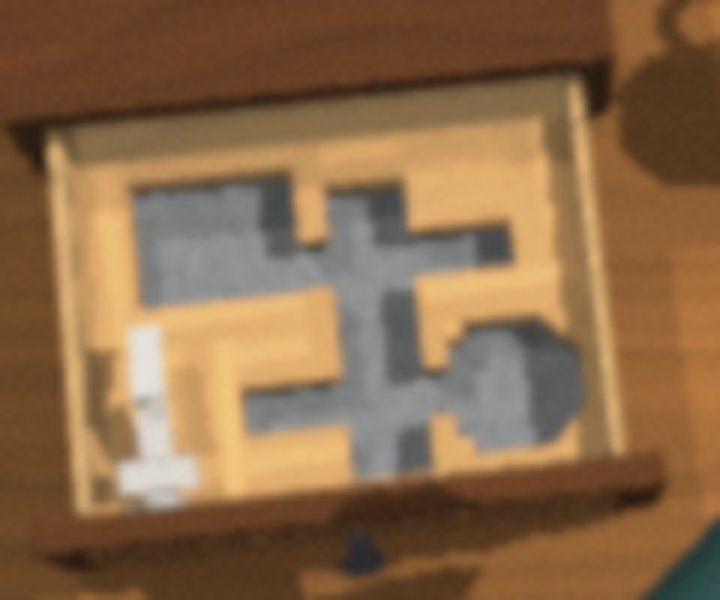

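View pics/q.png

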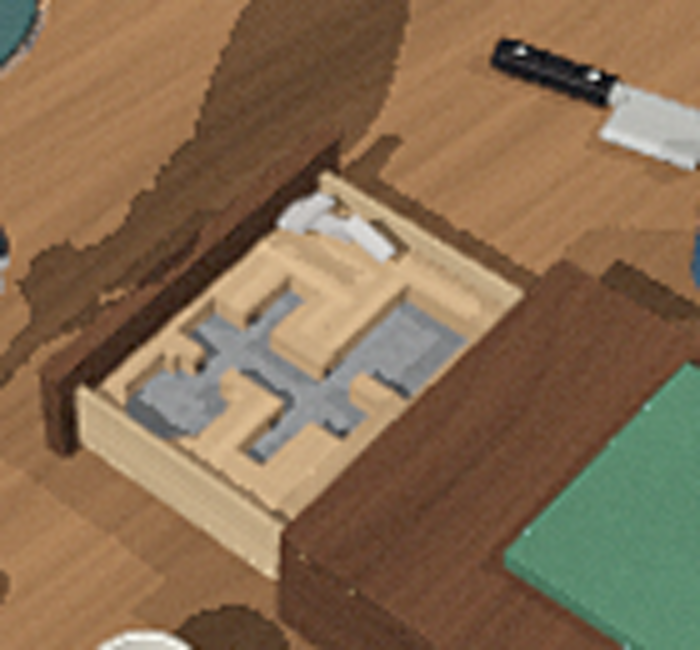

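```bash
cat > slots.py <<'E'
from h import *
O=np.array([.672,-.034,0])
def cf(P): 
    d=P-O; return np.stack([d@CX,d@CY],-1)
def P_(c,u,v,z):
    d=np.stack([(u-c["cx"])/c["fx"],-(v-c["cy"])/c["fy"],-np.ones_like(u)],-1)
    d=rot(c["attitude"]).apply(d); o=np.array(c["origin"]); return o+d*((z-o[2])/d[:,2])[:,None]
def edges(c,name,box):
    x0,y0,x1,y1=box;k=8
    im=cv2.resize(c["img"][y0:y1,x0:x1],None,fx=k,fy=k,interpolation=cv2.INTER_CUBIC).astype(int)
    # grey: small R-B relative to brightness
    rb=(im[:,:,0]-im[:,:,2])/(im.sum(2)/3+1)
    m=((rb<.35)&(im.max(2)<165)).astype(np.uint8)
    n,l,s,ce=cv2.connectedComponentsWithStats(m); i=1+np.argmax(s[1:,4]); m=(l==i)
    cv2.imwrite(f"pics/mask_{name}.png",cv2.resize(m.astype(np.uint8)*255,None,fx=.7,fy=.7))
    v,u=np.nonzero(m); U=x0+(u+.5)/k-.5; V=y0+(v+.5)/k-.5
    return cf(P_(c,U,V,.056)),cf(P_(c,U,V,.036))
if __name__=="__main__":
    t=bot.capture("top");s=bot.capture("scene")
    for n,c,b in(("top",t,(225,165,335,228)),("scene",s,(300,180,380,226))):
        a,f=edges(c,n,b)
        print(n,"z56 range",a.min(0).round(4),a.max(0).round(4),"z36",f.min(0).round(4),f.max(0).round(4))
        # scan in chest y bins: x extents
        for yb in np.arange(-.13,.12,.01):
            q=abs(a[:,1]-yb)<.002;g=abs(f[:,1]-yb)<.002
            def runs(x):
                x=np.sort(x); 
                if len(x)<3:return[]
                br=np.nonzero(np.diff(x)>.003)[0]; st=[0,*(br+1)];en=[*br,len(x)-1]
                return [(round(x[i]*1e3,1),round(x[j]*1e3,1)) for i,j in zip(st,en) if x[j]-x[i]>.004]
            print(round(yb,3),"z56",[tuple(map(float,r)) for r in runs(a[q,0])],"z36",[tuple(map(float,r)) for r in runs(f[g,0])])
E
python3 slots.py
```

```text
top z56 range [-0.1964 -0.126 ] [-0.0295  0.1015] z36 [-0.1937 -0.1268] [-0.0242  0.1041]
-0.13 z56 [] z36 []
-0.12 z56 [(-175.3, -134.3)] z36 [(-173.0, -130.1)]
-0.11 z56 [(-184.7, -125.6)] z36 [(-182.5, -120.8)]
-0.1 z56 [(-187.6, -122.3)] z36 [(-184.7, -118.4)]
-0.09 z56 [(-186.5, -122.1), (-89.3, -70.3)] z36 [(-183.6, -118.2), (-84.9, -65.6)]
-0.08 z56 [(-186.8, -121.8), (-89.6, -70.1)] z36 [(-183.9, -117.8), (-85.2, -65.3)]
-0.07 z56 [(-186.7, -122.1), (-89.3, -69.5)] z36 [(-183.8, -118.2), (-84.9, -64.7)]
-0.06 z56 [(-178.2, -130.4), (-88.9, -70.1)] z36 [(-175.1, -126.6), (-84.5, -65.4)]
-0.05 z56 [(-165.0, -143.8), (-89.3, -69.6)] z36 [(-161.8, -139.9), (-84.9, -64.8)]
-0.04 z56 [(-194.5, -42.5)] z36 [(-191.7, -37.4)]
-0.03 z56 [(-194.9, -41.9)] z36 [(-192.0, -36.8)]
-0.02 z56 [(-196.1, -41.7)] z36 [(-193.3, -36.5)]
-0.01 z56 [(-196.3, -41.8)] z36 [(-193.6, -36.6)]
-0.0 z56 [(-190.1, -181.0), (-167.0, -43.6)] z36 [(-190.9, -37.3)]
0.01 z56 [(-164.8, -144.3), (-89.9, -69.8)] z36 [(-161.6, -140.7), (-85.5, -65.1)]
0.02 z56 [(-165.0, -144.3), (-91.4, -30.8)] z36 [(-161.7, -140.7)
[... 1609 characters left out ...]
 (-54.9, -49.6)]
0.01 z56 [(-158.4, -142.6), (-85.6, -68.2)] z36 [(-171.4, -150.1), (-96.3, -75.0)]
0.02 z56 [(-159.3, -142.4), (-86.3, -24.7)] z36 [(-168.9, -152.9), (-95.5, -78.3)]
0.03 z56 [(-159.5, -142.8), (-86.7, -24.9)] z36 [(-170.0, -153.5), (-96.0, -34.6)]
0.04 z56 [(-158.1, -146.6), (-87.4, -26.5)] z36 [(-170.2, -153.2), (-96.4, -34.1)]
0.05 z56 [(-87.5, -26.7)] z36 [(-169.5, -152.6), (-97.1, -35.0)]
0.06 z56 [(-87.1, -26.6)] z36 [(-97.1, -35.6)]
0.07 z56 [(-87.8, -27.1)] z36 [(-97.4, -35.5)]
0.08 z56 [(-87.5, -26.3)] z36 [(-97.5, -35.6)]
0.09 z56 [(-85.2, -76.9), (-68.6, -62.1), (-50.3, -45.7), (-34.7, -29.4)] z36 [(-97.8, -35.6)]
0.1 z56 [] z36 [(-96.3, -35.0)]
0.11 z56 [] z36 []
```

```bash
python3 -m pendant '[[[-0.5,0.4,2],[0,0,0]],[[0,0,3.5],[0,0,0]],[[0,0,3],[0,0,0]],[[0,0,2.5],[0,0,0]],[[0,0,0],[0,0,0]]]' 0 ;python3 -c "
from h import *
a=np.radians(69);goto((.453,-.325,-.032),(np.cos(a),np.sin(a)))
s=bot.capture('scene')
crop(s,215,180,315,270,8,'m2.png')"
```

```text
time_s: 8.8
ee_pos: [0.4599, -0.3157, 0.0162]
ee_rot: [0.004, 0.179, 0.984, 0.003]
wrist_force: [-0.6, 0.1, -0.4]
gripper_width: 0.999
 t 8.8 p [ 0.4599 -0.3157  0.0162] F [-0.6  0.1 -0.4] w 0.999 
R [[-0.936, 0.351, 0.009], [0.351, 0.936, 0.004], [-0.007, 0.006, -1.0]]
tool shift cm [ 0.35 -1.14  4.81] dist 0.05
turn tool z 0.007 j7 2.05
shift in turned axes [ 0.34 -1.14  4.81]
tilt to down (rotvec tool) [ 0.006  0.007 -0.   ]
```

View pics/m2.png

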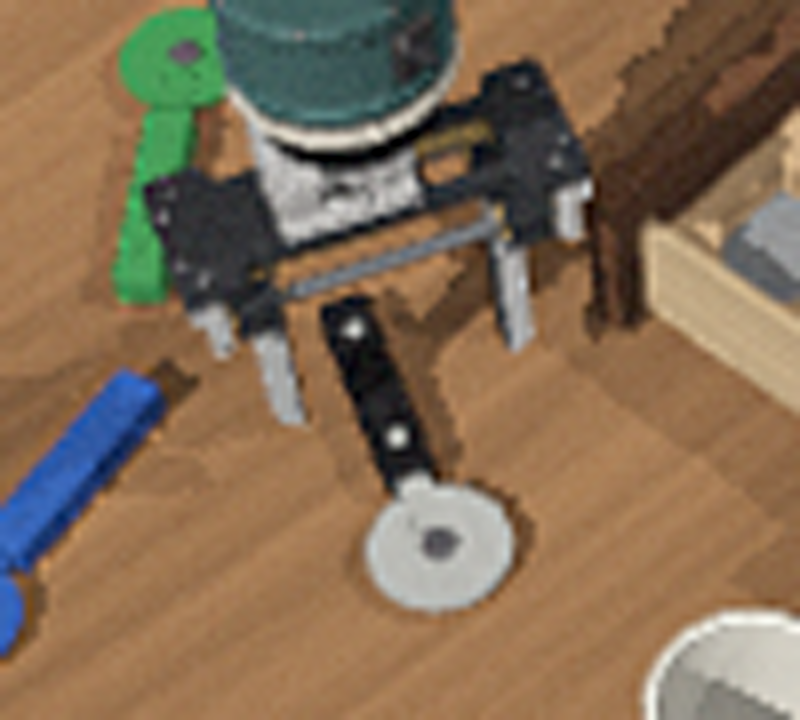

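```bash
python3 -m pendant '[[[0.3,-1.1,1.5],[0.006,0.006,0]],[[0,0,1.5],[0,0,0]],[[0,0,0],[0,0,0]]]' 0 ;python3 -c "
from h import *
a=np.radians(69);goto((.453,-.325,-.032),(np.cos(a),np.sin(a)))"
```

```text
time_s: 9.15
ee_pos: [0.4561, -0.3263, -0.0107]
ee_rot: [0.004, 0.178, 0.984, -0.001]
wrist_force: [-0.5, 0.5, 0.6]
gripper_width: 1.0
 t 9.15 p [ 0.4561 -0.3263 -0.0107] F [-0.5  0.5  0.6] w 1.0 
R [[-0.937, 0.35, 0.007], [0.35, 0.937, -0.003], [-0.007, -0.0, -1.0]]
tool shift cm [0.35 0.02 2.12] dist 0.022
turn tool z 0.009 j7 2.08
shift in turned axes [0.35 0.01 2.12]
tilt to down (rotvec tool) [-0.     0.007  0.   ]
```

```bash
python3 -m pendant '[[[0.3,0,0.9],[0,0.007,0.009]],[[0,0,0.5],[0,0,0]]]' 0;python3 -m pendant '[[[0,0,0.3],[0,0,0]]]' ;python3 -m pendant '[[[0,0,0.2],[0,0,0]]]' ;python3 -c "
from h import *
a=np.radians(69);goto((.453,-.325,-.032),(np.cos(a),np.sin(a)))"
```

```text
time_s: 9.35
ee_pos: [0.4538, -0.3256, -0.0246]
ee_rot: [0.001, 0.183, 0.983, -0.0]
wrist_force: [0.6, -0.1, -0.0]
gripper_width: 1.0
time_s: 9.45
ee_pos: [0.4538, -0.3256, -0.0279]
ee_rot: [0.001, 0.183, 0.983, -0.0]
wrist_force: [0.1, 0.9, -0.7]
gripper_width: 1.002
time_s: 9.55
ee_pos: [0.4538, -0.3255, -0.0302]
ee_rot: [0.001, 0.183, 0.983, -0.0]
wrist_force: [0.4, -0.6, -1.5]
gripper_width: 1.0
 t 9.55 p [ 0.4538 -0.3255 -0.0302] F [ 0.4 -0.6 -1.5] w 1.0 
R [[-0.933, 0.359, 0.001], [0.359, 0.933, -0.001], [-0.001, -0.0, -1.0]]
tool shift cm [0.1  0.02 0.18] dist 0.002
turn tool z -0.001 j7 2.09
shift in turned axes [0.1  0.02 0.18]
tilt to down (rotvec tool) [-0.     0.001  0.   ]
```

```bash
python3 -m pendant '[[[0,0,0.1],[0,0,0]],[[0,0,0],[0,0,0]],[[0,0,0],[0,0,0]],[[0,0,0],[0,0,0]],[[0,0,0],[0,0,0]]]' 1 45;python3 -m pendant '[[[0,0,0],[0,0,0]],[[0,0,0],[0,0,0]],[[0,0,0],[0,0,0]]]'; python3 -c "
from h import *
S,r=st()
s=bot.capture('scene')
crop(s,215,180,315,270,8,'m3.png')"
```

```text
time_s: 10.05
ee_pos: [0.4542, -0.3256, -0.0309]
ee_rot: [0.001, 0.183, 0.983, -0.0]
wrist_force: [0.1, -0.5, 0.3]
gripper_width: 0.611
time_s: 10.35
ee_pos: [0.4544, -0.3256, -0.0307]
ee_rot: [0.001, 0.183, 0.983, -0.0]
wrist_force: [-0.5, 0.1, 0.1]
gripper_width: 0.357
 t 10.35 p [ 0.4544 -0.3256 -0.0307] F [-0.5  0.1  0.1] w 0.357 
R [[-0.933, 0.359, 0.002], [0.359, 0.933, -0.001], [-0.002, -0.0, -1.0]]
```

View pics/m3.png

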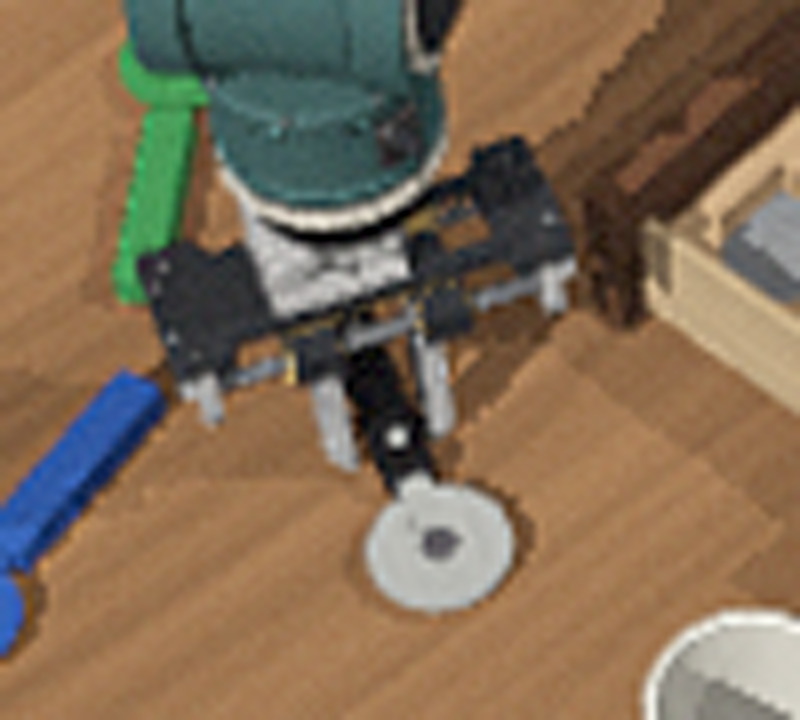

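```bash
python3 -m pendant '[[[0,0,0],[0,0,0]],[[0,0,0],[0,0,0]],[[0,0,0],[0,0,0]]]';python3 -m pendant '[[[0,0,-0.7],[0,0,0]],[[0,0,-2],[0,0,0]],[[0,0,-3],[0,0,0]],[[0,0,-4],[0,0,0]],[[0,0,-3],[0,0,0]]]'; python3 -c "
from h import *
s=bot.capture('scene');goto((.5206,-.0691,.09),CX)
crop(s,205,140,325,270,6,'m4.png')"
```

```text
time_s: 10.7
ee_pos: [0.4544, -0.3256, -0.0307]
ee_rot: [0.001, 0.183, 0.983, -0.0]
wrist_force: [0.4, 0.2, -0.1]
gripper_width: 0.254
time_s: 11.2
ee_pos: [0.4509, -0.3241, 0.0978]
ee_rot: [-0.003, 0.183, 0.983, 0.001]
wrist_force: [0.9, 0.3, -1.7]
gripper_width: 0.247
 t 11.25 p [ 0.4526 -0.3254  0.102 ] F [ 3.1 -3.2  4.8] w 0.247 
R [[-0.933, 0.36, -0.002], [0.36, 0.933, 0.0], [0.002, -0.0, -1.0]]
tool shift cm [ 2.89 26.36  1.19] dist 0.265
turn tool z 1.11 j7 1.99
shift in turned axes [24.89  9.14  1.24]
tilt to down (rotvec tool) [-0.    -0.002  0.   ]
```

View pics/m4.png

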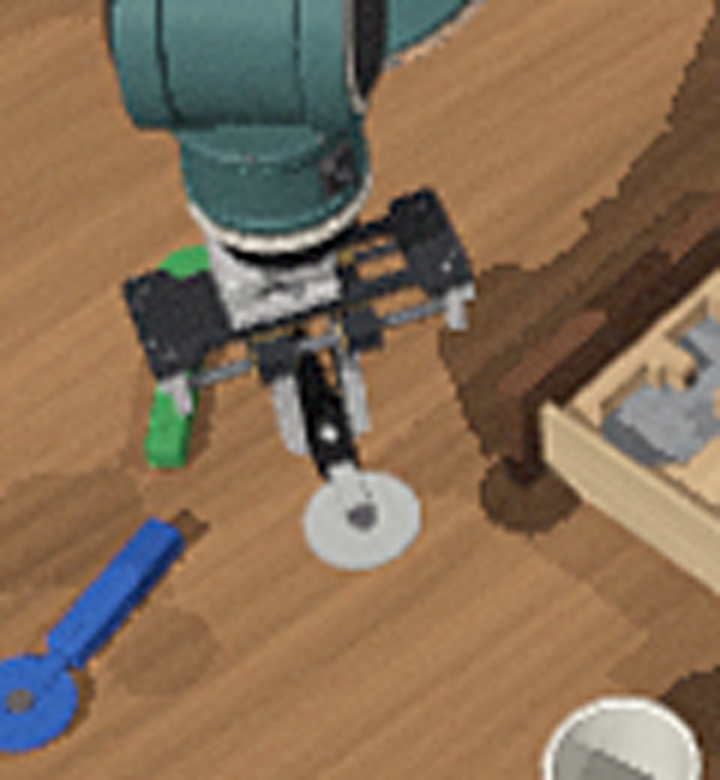

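```bash
python3 -m pendant '[[[0.5,3,0],[0,0,0.13]],[[1,3,0],[0,0,0.14]],[[1.3,2.8,0],[0,0,0.14]],[[1.8,2.4,0],[0,0,0.14]],[[2.2,2.0,0],[0,0,0.14]]]';python3 -c "
from h import *
goto((.5206,-.0691,.09),CX)"
```

```text
time_s: 11.75
ee_pos: [0.4783, -0.1753, 0.1057]
ee_rot: [0.002, 0.518, 0.855, 0.0]
wrist_force: [0.5, 0.3, -1.8]
gripper_width: 0.249
 t 11.75 p [ 0.4783 -0.1753  0.1057] F [ 0.5  0.3 -1.8] w 0.249 
R [[-0.463, 0.886, 0.004], [0.886, 0.463, -0.002], [-0.004, 0.002, -1.0]]
tool shift cm [7.46 8.66 1.56] dist 0.115
turn tool z 0.39 j7 1.02
shift in turned axes [10.19  5.18  1.54]
tilt to down (rotvec tool) [ 0.002  0.004 -0.   ]
```

```bash
python3 -m pendant '[[[2.2,2,0],[0,0,0.13]],[[2.5,1.5,0],[0,0,0.13]],[[2.5,1.3,0],[0,0,0.13]],[[2,0.8,0],[0,0,0]],[[0,0,0],[0,0,0]]]';python3 -c "
from h import *
goto((.5206,-.0691,.09),CX)
t=bot.capture('top');s=bot.capture('scene')
crop(s,280,100,420,250,5,'r.png');crop(t,225,145,345,245,6,'r2.png')"
```

```text
time_s: 12.25
ee_pos: [0.5057, -0.0612, 0.1063]
ee_rot: [0.001, 0.681, 0.733, 0.001]
wrist_force: [0.3, -0.5, -2.5]
gripper_width: 0.251
 t 12.25 p [ 0.5057 -0.0612  0.1063] F [ 0.3 -0.5 -2.5] w 0.251 
R [[-0.074, 0.997, 0.004], [0.997, 0.074, 0.0], [-0.0, 0.004, -1.0]]
tool shift cm [-0.9   1.43  1.64] dist 0.024
turn tool z -0.019 j7 0.41
shift in turned axes [-0.93  1.41  1.64]
tilt to down (rotvec tool) [ 0.004  0.    -0.   ]
```

View pics/r.png

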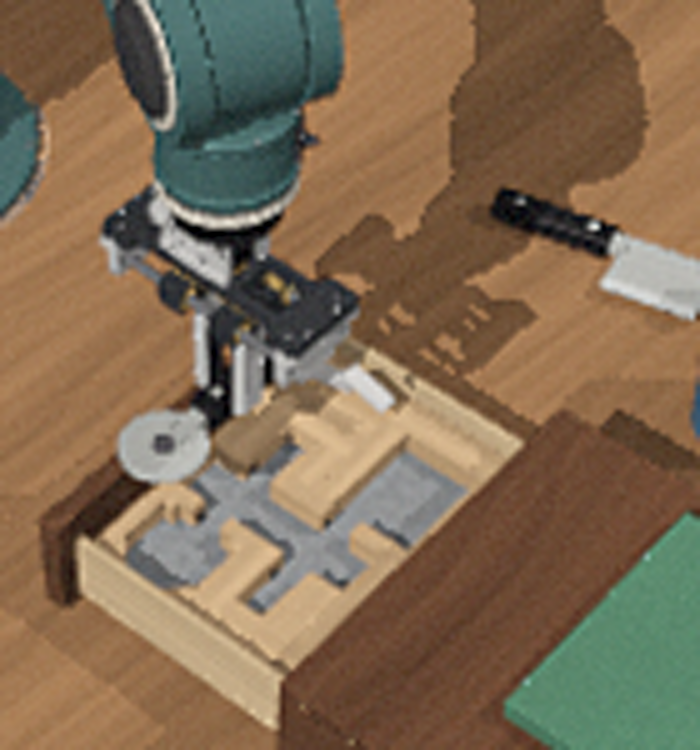

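View pics/r2.png

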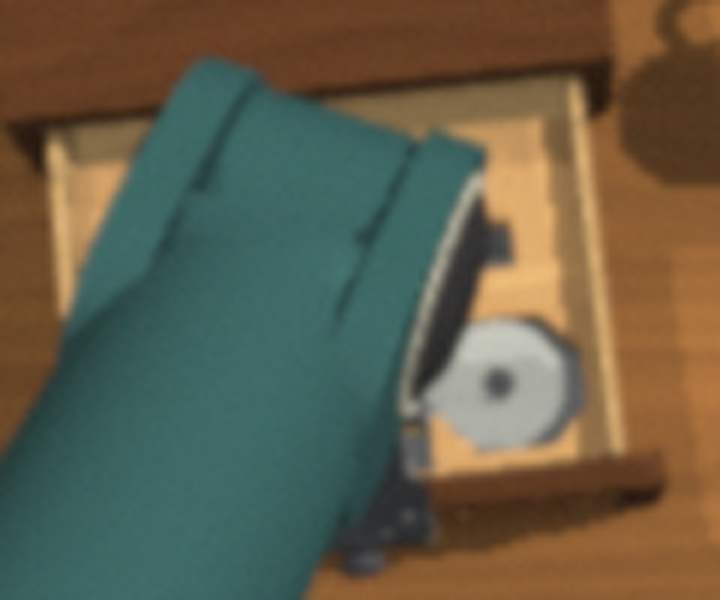

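```bash
python3 -c "
from h import *
t=bot.capture('top');s=bot.capture('scene')
f=lambda x,y,x0,y0,k:(x0+(x+.5)/k-.5,y0+(y+.5)/k-.5)
a=f(498,385,225,145,6);b=f(164,443,280,100,5)
S,r=st();p=S['ee_pos'];z=p[2]+.031+.0125
print(tri(t,a,s,b)); 
O=np.array([.672,-.034,0])
for h in (plane(t,*a,z),plane(s,*b,z)): print('hub',h,'minus tcp',((h-p)@CX*1e3).round(1),((h-p)@CY*1e3).round(1),'chest',((h-O)@CX).round(4),((h-O)@CY).round(4))
goto((.5206,-.0691,.09),CX)
"
```

```text
t 12.45 p [ 0.5048 -0.0651  0.1065] F [-0.5  0.6 -1.6] w 0.255 
R [[-0.069, 0.998, 0.004], [0.998, 0.069, -0.001], [-0.001, 0.004, -1.0]]
(array([ 0.50954774, -0.13058861,  0.1488876 ]), np.float64(0.002373636498733906))
hub [ 0.51004154 -0.12961359  0.14996086] minus tcp -0.8 -64.7 chest -0.1701 -0.0803
hub [ 0.50965676 -0.13222721  0.14996086] minus tcp -1.4 -67.2 chest -0.1707 -0.0828
 t 12.45 p [ 0.5048 -0.0651  0.1065] F [-0.5  0.6 -1.6] w 0.255 
R [[-0.069, 0.998, 0.004], [0.998, 0.069, -0.001], [-0.001, 0.004, -1.0]]
tool shift cm [-0.5   1.54  1.65] dist 0.023
turn tool z -0.023 j7 0.41
shift in turned axes [-0.54  1.53  1.65]
tilt to down (rotvec tool) [0.004 0.001 0.   ]
```

```bash
python3 -m pendant '[[[-0.6,0.8,0],[0.004,0,-0.023]],[[-0.5,0.7,1.5],[0,0,0]],[[0,0,2],[0,0,0]],[[0,0,0],[0,0,0]]]';python3 -c "
from h import *
t=bot.capture('top');s=bot.capture('scene')
goto((.5048,-.0651,.03),CX)
O=np.array([.672,-.034,0]);p=bot.observe()['ee_pos'];print('chest',(p-O)@CX,(p-O)@CY)
crop(s,280,100,420,250,5,'r3.png');crop(t,285,185,345,235,12,'r4.png')"
```

```text
time_s: 12.85
ee_pos: [0.5205, -0.0796, 0.0715]
ee_rot: [0.001, 0.675, 0.738, 0.0]
wrist_force: [-0.2, -0.3, -1.2]
gripper_width: 0.253
 t 12.95 p [ 0.5217 -0.0797  0.0735] F [ 0.1 -0.1 -1.6] w 0.251 
R [[-0.088, 0.996, 0.004], [0.996, 0.088, -0.001], [-0.001, 0.004, -1.0]]
tool shift cm [ 1.61 -1.57  4.34] dist 0.049
turn tool z -0.004 j7 0.5
shift in turned axes [ 1.61 -1.57  4.34]
tilt to down (rotvec tool) [0.004 0.001 0.   ]
chest -0.15384103767841797 -0.03161852199529483
```

View pics/r3.png

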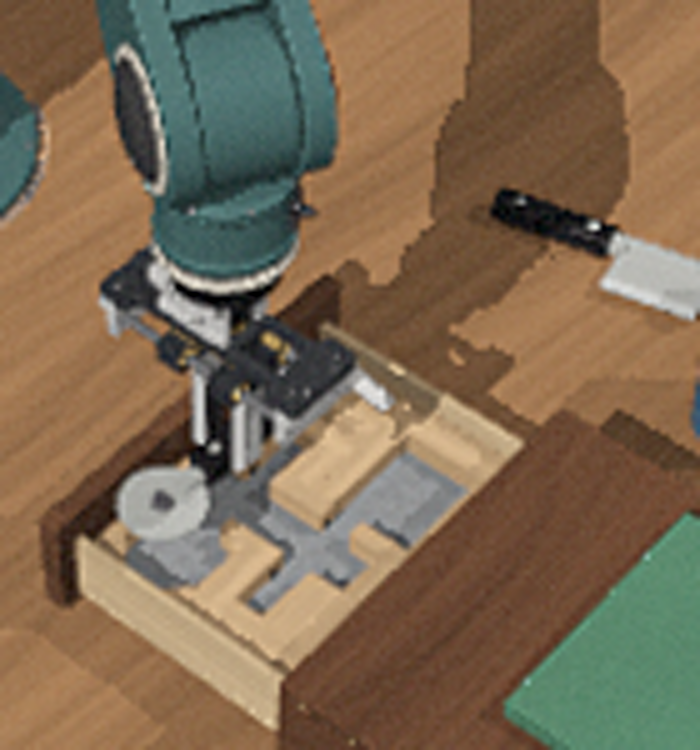

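View pics/r4.png

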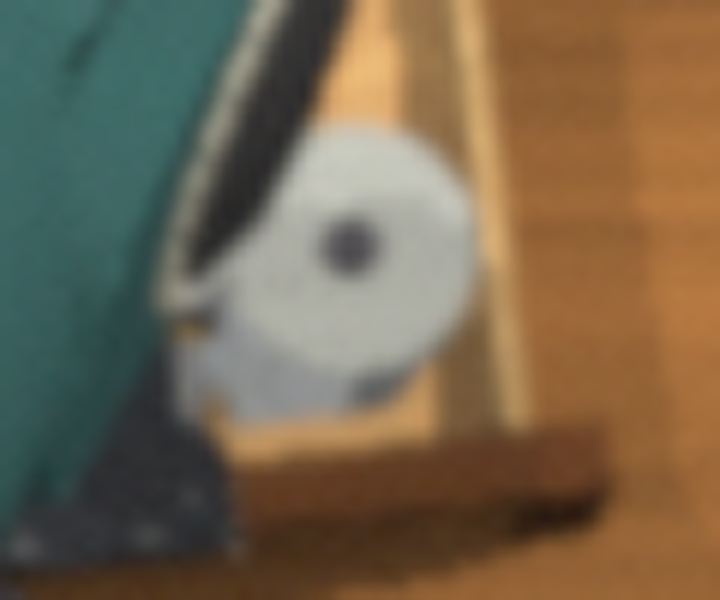

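```bash
cat > hub.py <<'E'
from h import *
import sys
t=bot.capture('top');s=bot.capture('scene')
f=lambda x,y,x0,y0,k:(x0+(x+.5)/k-.5,y0+(y+.5)/k-.5)
ax,ay,bx,by=map(float,sys.argv[1:5])
a=f(ax,ay,285,185,12);b=f(bx,by,280,100,5)
S,r=st();p=S['ee_pos'];z=p[2]+.031+.0125
print(tri(t,a,s,b)); 
O=np.array([.672,-.034,0])
for h in (plane(t,*a,z),plane(s,*b,z)): print('hub',h,'minus tcp',((h-p)@CX*1e3).round(1),((h-p)@CY*1e3).round(1),'chest',((h-O)@CX).round(4),((h-O)@CY).round(4))
E
python3 hub.py 349 245 161 500
```

```text
t 13.05 p [ 0.5222 -0.0789  0.0739] F [ 0.3 -0.9 -2. ] w 0.255 
R [[-0.089, 0.996, 0.005], [0.996, 0.089, -0.0], [-0.001, 0.005, -1.0]]
(array([ 0.5261276 , -0.14915487,  0.11644287]), np.float64(0.0034972545448322383))
hub [ 0.5269454  -0.14770096  0.11744067] minus tcp -1.7 -68.9 chest -0.1549 -0.0998
hub [ 0.52587258 -0.15120952  0.11744067] minus tcp -3.0 -72.3 chest -0.1563 -0.1032
```

```bash
python3 -c "
from h import *
t=bot.capture('top')
im=cv2.imread('pics/o.png')[:,:,::-1].astype(int)
rb=(im[:,:,0]-im[:,:,2])/(im.sum(2)/3+1);m=(rb<.35)&(im.max(2)<165)
O=np.array([.672,-.034,0])
def cf(x,y,z):
  h=plane(t,225+(x+.5)/6-.5,145+(y+.5)/6-.5,z);return ((h-O)@CX*1e3).round(1),((h-O)@CY*1e3).round(1)
for y in(405,410,415,420,245,240,300,340,385):
  x=np.nonzero(m[y,95:640])[0]+95; br=np.nonzero(np.diff(x)>8)[0]
  print(y,[(int(i),cf(i,y,.036),cf(i,y,.056)) for i in [x[0],*[v for b in br for v in (x[b],x[b+1])],x[-1]]])
"
```

```text
405 [(245, (np.float64(-147.2), np.float64(53.4)), (np.float64(-150.7), np.float64(51.6))), (583, (np.float64(-166.1), np.float64(-125.3)), (np.float64(-169.3), np.float64(-124.4)))]
410 [(245, (np.float64(-149.9), np.float64(53.6)), (np.float64(-153.3), np.float64(51.8))), (580, (np.float64(-168.6), np.float64(-123.4)), (np.float64(-171.8), np.float64(-122.6)))]
415 [(246, (np.float64(-152.6), np.float64(53.3)), (np.float64(-156.0), np.float64(51.5))), (430, (np.float64(-162.9), np.float64(-43.7)), (np.float64(-166.1), np.float64(-44.1))), (457, (np.float64(-164.4), np.float64(-58.0)), (np.float64(-167.6), np.float64(-58.2))), (576, (np.float64(-171.1), np.float64(-121.0)), (np.float64(-174.2), np.float64(-120.2)))]
420 [(247, (np.float64(-155.4), np.float64(53.0)), (np.float64(-158.7), np.float64(51.2))), (428, (np.float64(-165.5), np.float64(-42.4)), (np.float64(-168.6), np.float64(-42.8))), (459, (np.float64(-167.2), np.float64(-58.8)), (np.float64(-170.4), np.float64(-58.9))), (570, (np.float64(-173.4), np.float64(-117.5)), (np.float64(-176.5), np.float64(-116.8)))]
245 [(137, (
[... 875 characters left out ...]
4(-95.7), np.float64(-1.3)), (np.float64(-99.9), np.float64(-2.4))), (414, (np.float64(-99.8), np.float64(-41.3)), (np.float64(-104.0), np.float64(-41.7)))]
340 [(341, (np.float64(-117.5), np.float64(-0.4)), (np.float64(-121.4), np.float64(-1.5))), (417, (np.float64(-121.8), np.float64(-40.8)), (np.float64(-125.6), np.float64(-41.2))), (461, (np.float64(-124.2), np.float64(-64.2)), (np.float64(-128.0), np.float64(-64.2))), (562, (np.float64(-129.9), np.float64(-117.9)), (np.float64(-133.6), np.float64(-117.2)))]
385 [(323, (np.float64(-140.8), np.float64(11.3)), (np.float64(-144.4), np.float64(10.1))), (583, (np.float64(-155.3), np.float64(-126.4)), (np.float64(-158.7), np.float64(-125.6)))]
```

```bash
python3 -m pendant '[[[0.8,0.2,0],[0.004,0,0]],[[0,0,0.8],[0,0,0]],[[0,0,0],[0,0,0]]]';python3 -c "
from h import *
goto((.5232,-.0705,.03),CX)"
```

```text
time_s: 13.4
ee_pos: [0.5245, -0.0691, 0.0667]
ee_rot: [0.001, 0.674, 0.738, 0.001]
wrist_force: [-0.7, 0.8, -2.3]
gripper_width: 0.249
 t 13.4 p [ 0.5245 -0.0691  0.0667] F [-0.7  0.8 -2.3] w 0.249 
R [[-0.091, 0.996, 0.003], [0.996, 0.091, 0.0], [-0.0, 0.003, -1.0]]
tool shift cm [-0.13 -0.15  3.67] dist 0.037
turn tool z -0.002 j7 0.49
shift in turned axes [-0.13 -0.15  3.67]
tilt to down (rotvec tool) [ 0.003  0.    -0.   ]
```

```bash
python3 -m pendant '[[[-0.1,-0.15,1],[0.003,0,0]],[[0,0,1],[0,0,0]],[[0,0,0.9],[0,0,0]],[[0,0,0],[0,0,0]]]';python3 -c "
from h import *
t=bot.capture('top');s=bot.capture('scene')
goto((.5232,-.0705,.03),CX)
crop(s,280,100,420,250,5,'r5.png');crop(t,285,185,345,235,12,'r6.png')"
```

```text
time_s: 13.8
ee_pos: [0.5225, -0.0702, 0.0346]
ee_rot: [-0.0, 0.674, 0.739, -0.001]
wrist_force: [-0.8, 0.8, -2.0]
gripper_width: 0.253
 t 13.9 p [ 0.5231 -0.0703  0.0357] F [-0.1 -0.6 -1.6] w 0.248 
R [[-0.091, 0.996, 0.0], [0.996, 0.091, -0.0], [-0.0, 0.0, -1.0]]
tool shift cm [-0.02  0.01  0.57] dist 0.006
turn tool z -0.001 j7 0.53
shift in turned axes [-0.02  0.01  0.57]
tilt to down (rotvec tool) [ 0.  0. -0.]
```

View pics/r5.png

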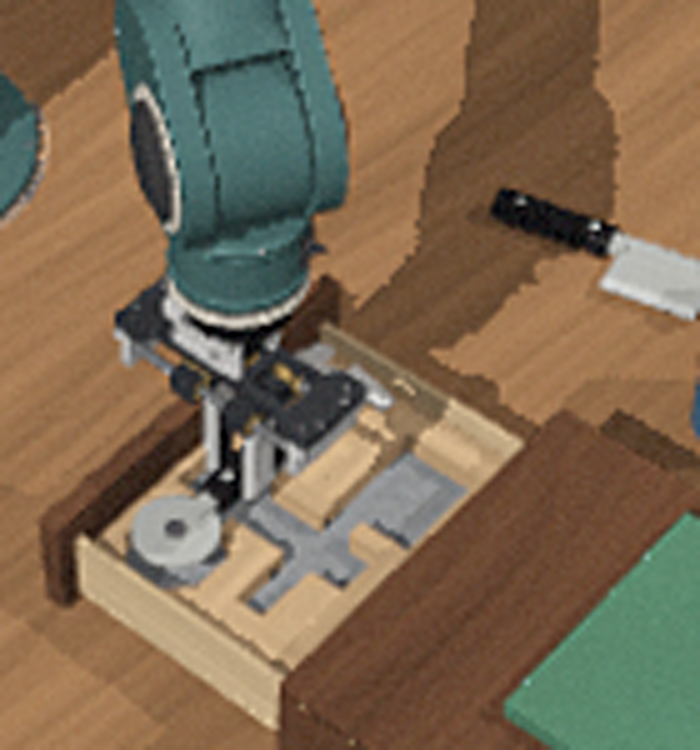

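View pics/r6.png

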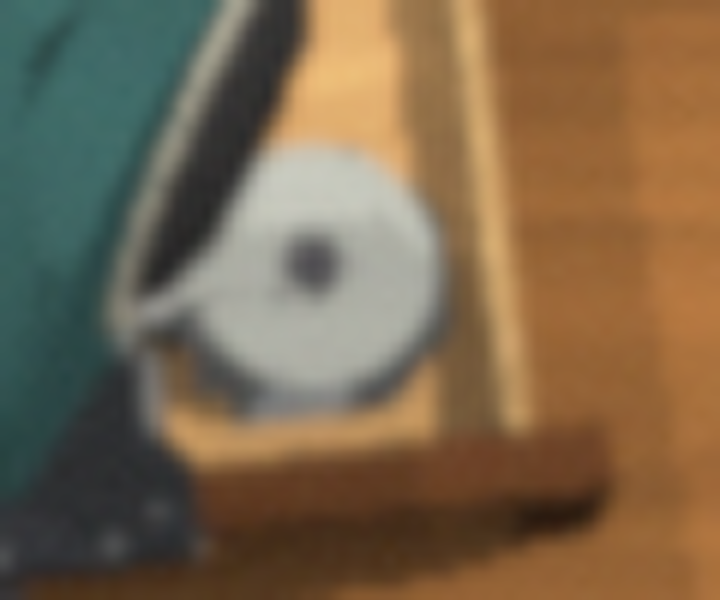

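```bash
python3 hub.py 312 265 176 529
```

```text
t 14.0 p [ 0.5236 -0.0703  0.0363] F [ 0.3  0.3 -2.1] w 0.247 
R [[-0.091, 0.996, 0.001], [0.996, 0.091, -0.0], [-0.0, 0.001, -1.0]]
(array([ 0.52853677, -0.13927146,  0.07679867]), np.float64(0.0021059875866715435))
hub [ 0.52860792 -0.13839842  0.07980746] minus tcp -1.3 -68.3 chest -0.1524 -0.0907
hub [ 0.52980437 -0.14174821  0.07980746] minus tcp -0.4 -71.7 chest -0.1515 -0.0942
```

```bash
python3 -m pendant '[[[-0.05,-0.1,0.6],[0,0,0]]]'|sed -n '2p;4p';python3 -m pendant '[[[0,0,0.5],[0,0,0]]]'|sed -n '2p;4p';python3 -m pendant '[[[0,0,0.4],[0,0,0]]]'|sed -n '2p;4p';python3 -m pendant '[[[0,0,0.3],[0,0,0]]]'|sed -n '2p;4p';python3 -m pendant '[[[0,0,0.2],[0,0,0]]]'|sed -n '2p;4p'
```

```text
ee_pos: [0.5234, -0.0709, 0.0309]
wrist_force: [-1.4, 0.9, -2.3]
ee_pos: [0.5234, -0.0708, 0.0256]
wrist_force: [-0.1, -0.3, -2.9]
ee_pos: [0.5236, -0.0709, 0.0215]
wrist_force: [-0.8, -0.3, 10.4]
ee_pos: [0.5235, -0.0709, 0.0182]
wrist_force: [-0.6, -0.6, -1.3]
ee_pos: [0.5234, -0.0709, 0.0158]
wrist_force: [-0.7, 0.5, -2.7]
```

```bash
python3 -m pendant '[[[0,0,0.3],[0,0,0]]]'|sed -n '2p;4p';python3 -m pendant '[[[0,0,0.3],[0,0,0]]]'|sed -n '2p;4p';python3 -m pendant '[[[0,0,0.3],[0,0,0]]]'|sed -n '2p;4p';python3 -m pendant '[[[0,0,0.3],[0,0,0]]]'|sed -n '2p;4p'
```

```text
ee_pos: [0.5235, -0.0709, 0.0126]
wrist_force: [-0.3, -0.7, -1.7]
ee_pos: [0.5236, -0.0709, 0.0095]
wrist_force: [-1.7, 0.6, 6.2]
ee_pos: [0.5236, -0.071, 0.0063]
wrist_force: [-2.3, -0.2, 3.0]
ee_pos: [0.5256, -0.0709, 0.0047]
wrist_force: [-3.7, 7.0, 64.4]
```

```bash
python3 -m pendant '[[[0,0,-0.2],[0,0,0]],[[0,0,0],[0,0,0]],[[0,0,0],[0,0,0]],[[0,0,0],[0,0,0]],[[0,0,0],[0,0,0]]]' 0.5;python3 -m pendant '[[[0,0,-1],[0,0,0]],[[0,0,-3],[0,0,0]],[[0,0,-4],[0,0,0]],[[0,0,-4],[0,0,0]],[[0,0,-3],[0,0,0]]]';python3 -c "
from h import *
t=bot.capture('top');s=bot.capture('scene')
a=np.radians(-71.6);goto((.4855,.3438,.14),(np.cos(a),np.sin(a)))
crop(s,280,100,420,250,5,'r7.png');crop(t,225,145,345,245,6,'r8.png')"
```

```text
time_s: 15.4
ee_pos: [0.5266, -0.0708, 0.0066]
ee_rot: [0.003, 0.674, 0.739, 0.003]
wrist_force: [0.8, 0.9, -0.5]
gripper_width: 0.496
time_s: 15.9
ee_pos: [0.522, -0.0718, 0.1601]
ee_rot: [0.0, 0.675, 0.738, -0.0]
wrist_force: [-0.1, 0.1, -0.4]
gripper_width: 0.502
 t 16.0 p [ 0.5238 -0.0719  0.1616] F [ 0.1  0.1 -0.7] w 0.504 
R [[-0.089, 0.996, 0.005], [0.996, 0.089, 0.0], [-0.0, 0.005, -1.0]]
tool shift cm [41.74 -0.11  2.14] dist 0.418
turn tool z 1.339 j7 0.4
shift in turned axes [  9.48 -40.66   1.95]
tilt to down (rotvec tool) [ 0.005  0.    -0.   ]
```

View pics/r7.png

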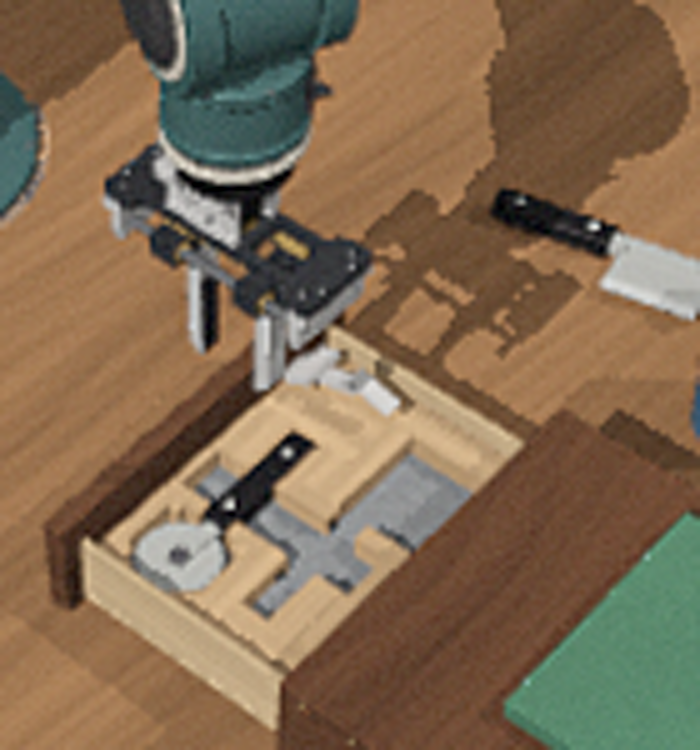

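View pics/r8.png

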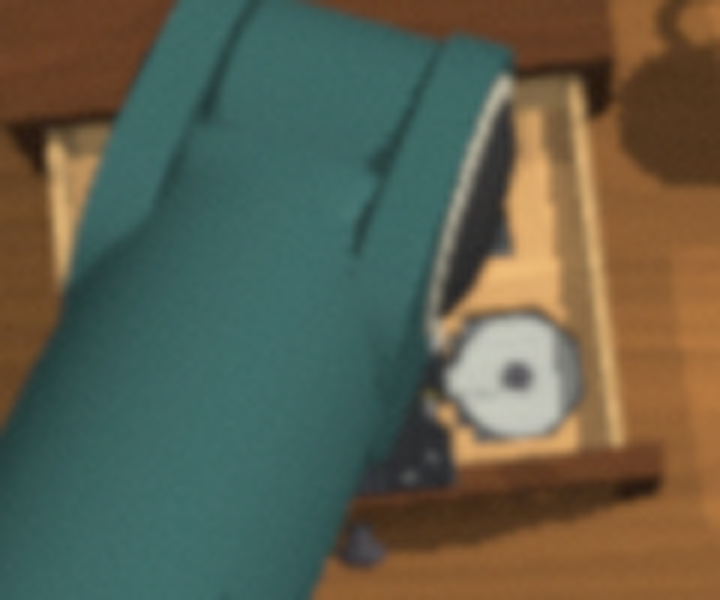

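```bash
python3 -m pendant '[[[4.2,-0.3,0],[0.005,0,0.134]],[[4.2,-0.9,0],[0,0,0.134]],[[4,-1.5,0],[0,0,0.134]],[[3.8,-2,0],[0,0,0.134]],[[3.5,-2.5,0],[0,0,0.134]]]' 0;python3 -m pendant '[[[3.1,-3,0],[0,0,0.134]],[[2.7,-3.3,0],[0,0,0.134]],[[2.2,-3.6,0],[0,0,0.134]],[[1.2,-2.5,0],[0,0,0.134]],[[0,0,0],[0,0,0.134]]]';python3 -c "
from h import *
a=np.radians(-71.6);goto((.487,.345,.05),(np.cos(a),np.sin(a)))"
```

```text
time_s: 16.5
ee_pos: [0.4875, 0.1262, 0.1626]
ee_rot: [0.001, 0.877, 0.48, 0.001]
wrist_force: [0.9, 0.7, 0.1]
gripper_width: 0.892
time_s: 17.0
ee_pos: [0.455, 0.289, 0.1619]
ee_rot: [0.0, 0.988, 0.156, 0.0]
wrist_force: [-0.5, 0.5, 0.2]
gripper_width: 0.998
 t 17.0 p [0.455  0.289  0.1619] F [-0.5  0.5  0.2] w 0.998 
R [[0.951, 0.308, 0.0], [0.308, -0.951, -0.0], [0.0, 0.0, -1.0]]
tool shift cm [ 4.77 -4.35 11.19] dist 0.129
turn tool z -0.008 j7 -1.57
shift in turned axes [ 4.8  -4.31 11.19]
tilt to down (rotvec tool) [ 0. -0.  0.]
```

```bash
python3 -m pendant '[[[2.4,-2.1,1],[0,0,-0.006]],[[2.2,-2,1.5],[0,0,0]],[[0,0,2],[0,0,0]],[[0,0,0],[0,0,0]]]' 0;python3 -c "
from h import *
a=np.radians(-71.6);goto((.487,.345,.0),(np.cos(a),np.sin(a)))
t=bot.capture('top');s=bot.capture('scene')
crop(s,340,90,440,190,7,'u.png');crop(t,225,145,345,245,6,'u2.png')"
```

```text
time_s: 17.4
ee_pos: [0.4854, 0.3454, 0.1147]
ee_rot: [0.0, 0.988, 0.158, -0.001]
wrist_force: [-0.5, -0.3, -0.2]
gripper_width: 1.003
 t 17.4 p [0.4854 0.3454 0.1147] F [-0.5 -0.3 -0.2] w 1.003 
R [[0.95, 0.311, -0.001], [0.311, -0.95, -0.001], [-0.001, 0.001, -1.0]]
tool shift cm [ 0.15  0.09 11.47] dist 0.115
turn tool z -0.005 j7 -1.55
shift in turned axes [ 0.15  0.09 11.47]
tilt to down (rotvec tool) [0.001 0.001 0.   ]
```

View pics/u.png

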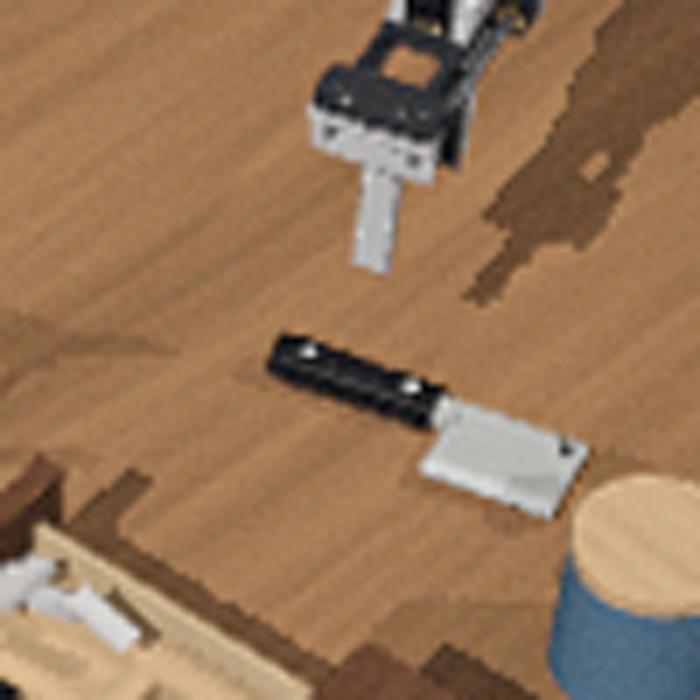

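View pics/u2.png

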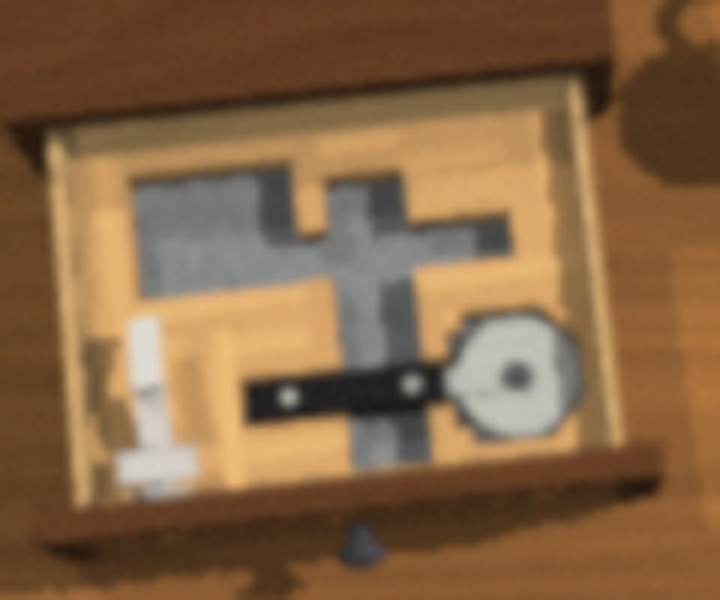

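```bash
python3 slots.py | grep -E '^(top|scene|-0.0[6-9]|0.0[2-8])'
```

```text
top z56 range [-0.1917 -0.1258] [-0.0245  0.1016] z36 [-0.1888 -0.1266] [-0.019   0.1042]
-0.09 z56 [(-120.6, -116.1), (-84.4, -65.2)] z36 [(-116.6, -112.0), (-79.9, -60.4)]
-0.08 z56 [(-182.7, -177.1), (-122.4, -116.2), (-84.6, -65.6)] z36 [(-179.7, -174.0), (-118.5, -112.2), (-80.1, -60.8)]
-0.07 z56 [(-182.0, -168.9), (-131.5, -117.2), (-85.0, -64.8)] z36 [(-179.0, -165.7), (-127.7, -113.3), (-80.5, -60.0)]
-0.06 z56 [(-172.2, -154.2), (-145.0, -125.9), (-84.7, -64.8)] z36 [(-169.1, -151.2), (-141.4, -122.0), (-80.2, -60.0)]
0.02 z56 [(-157.7, -141.3), (-86.8, -26.3)] z36 [(-154.4, -137.9), (-82.1, -21.0)]
0.03 z56 [(-157.9, -140.5), (-86.9, -25.6)] z36 [(-154.5, -136.8), (-82.6, -20.0)]
0.04 z56 [(-158.1, -141.5), (-87.2, -24.6)] z36 [(-154.4, -137.6), (-82.8, -19.4)]
0.05 z56 [(-157.8, -143.8), (-87.4, -24.8)] z36 [(-155.0, -138.3), (-82.7, -19.4)]
0.06 z56 [(-87.0, -25.0)] z36 [(-82.8, -19.8)]
0.07 z56 [(-87.5, -24.7)] z36 [(-83.0, -19.3)]
0.08 z56 [(-87.6, -25.7)] z36 [(-83.2, -20.1)]
scene z56 range [-0.1826 -0.0998] [-0.0206  0.0888] z36 [-0.1938 -0.0887] [-0.0295  0.1026]
-0.09 z56 [(-79.4, -61.4)] z36 [(-85.2, -75.0)]
-0.08 z56 [(-121.9, -115.0), (-79.8, -62.0)] z36 [(-89.0, -70.8)]
-0.07 z56 [(-139.5, -121.8), (-80.5, -62.1)] z36 [(-130.6, -124.8), (-89.4, -71.4)]
-0.06 z56 [(-156.6, -135.5), (-80.7, -62.7)] z36 [(-148.9, -128.1), (-89.7, -71.7)]
0.02 z56 [(-159.0, -140.0), (-81.3, -21.2)] z36 [(-169.8, -150.5), (-91.6, -72.2)]
0.03 z56 [(-159.9, -141.3), (-81.9, -21.4)] z36 [(-169.6, -150.1), (-91.2, -30.0)]
0.04 z56 [(-160.1, -139.4), (-81.7, -20.6)] z36 [(-170.5, -163.2), (-159.5, -150.9), (-91.6, -30.2)]
0.05 z56 [(-81.9, -20.8)] z36 [(-170.8, -150.4), (-91.6, -29.7)]
0.06 z56 [(-82.4, -21.0)] z36 [(-167.4, -152.3), (-91.6, -29.9)]
0.07 z56 [(-82.4, -21.2)] z36 [(-92.0, -29.7)]
0.08 z56 [(-82.8, -21.1)] z36 [(-92.3, -29.9)]
```

```bash
python3 -m pendant '[[[0.1,0.1,4],[0,0,0]],[[0,0,4],[0,0,0]],[[0,0,3],[0,0,0]],[[0,0,1.5],[0,0,0]],[[0,0,0],[0,0,0]]]' 0;python3 -c "
from h import *
a=np.radians(-71.6);goto((.487,.345,-.0305),(np.cos(a),np.sin(a)))
s=bot.capture('scene')
crop(s,340,90,440,190,7,'u3.png')"
```

```text
time_s: 18.1
ee_pos: [0.4914, 0.3476, -0.0038]
ee_rot: [-0.005, 0.988, 0.157, 0.005]
wrist_force: [0.2, -0.3, 0.7]
gripper_width: 1.004
 t 18.1 p [ 0.4914  0.3476 -0.0038] F [ 0.2 -0.3  0.7] w 1.004 
R [[0.951, 0.31, 0.009], [0.31, -0.951, 0.011], [0.012, -0.008, -1.0]]
tool shift cm [-0.53  0.13  2.66] dist 0.027
turn tool z -0.006 j7 -1.44
shift in turned axes [-0.53  0.13  2.66]
tilt to down (rotvec tool) [-0.008 -0.012 -0.   ]
```

View pics/u3.png

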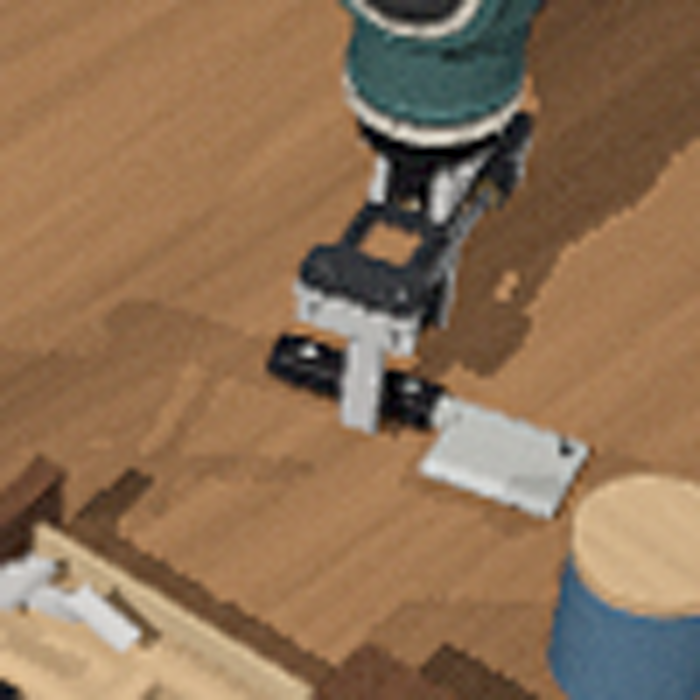

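```bash
python3 -m pendant '[[[-0.5,0.1,1.2],[-0.008,-0.012,0]],[[0,0,0.6],[0,0,0]],[[0,0,0.3],[0,0,0]],[[0,0,0.3],[0,0,0]]]' 0;python3 -c "
from h import *
a=np.radians(-71.6);goto((.487,.345,-.0305),(np.cos(a),np.sin(a)))"
```

```text
time_s: 18.55
ee_pos: [0.4893, 0.3472, -0.0241]
ee_rot: [-0.002, 0.988, 0.157, 0.002]
wrist_force: [-0.1, 0.1, 0.2]
gripper_width: 1.0
 t 18.55 p [ 0.4893  0.3472 -0.0241] F [-0.1  0.1  0.2] w 1.0 
R [[0.951, 0.31, 0.004], [0.31, -0.951, 0.004], [0.005, -0.002, -1.0]]
tool shift cm [-0.29  0.14  0.64] dist 0.007
turn tool z -0.006 j7 -1.43
shift in turned axes [-0.29  0.14  0.64]
tilt to down (rotvec tool) [-0.002 -0.005  0.   ]
```

```bash
python3 -m pendant '[[[-0.3,0.1,0.4],[-0.002,-0.005,-0.006]],[[0,0,0.25],[0,0,0]]]' 1 45;python3 -m pendant '[[[0,0,0],[0,0,0]],[[0,0,0],[0,0,0]],[[0,0,0],[0,0,0]],[[0,0,0],[0,0,0]],[[0,0,0],[0,0,0]]]';python3 -m pendant '[[[0,0,0],[0,0,0]],[[0,0,0],[0,0,0]],[[0,0,0],[0,0,0]],[[0,0,0],[0,0,0]]]'; python3 -c "
from h import *
st()"
```

```text
time_s: 18.75
ee_pos: [0.4868, 0.3454, -0.0308]
ee_rot: [-0.0, 0.987, 0.16, 0.0]
wrist_force: [-0.4, 1.2, -0.3]
gripper_width: 0.868
time_s: 19.25
ee_pos: [0.4869, 0.3454, -0.0307]
ee_rot: [-0.0, 0.987, 0.16, 0.0]
wrist_force: [0.2, -0.3, -0.7]
gripper_width: 0.442
time_s: 19.65
ee_pos: [0.487, 0.3456, -0.0306]
ee_rot: [-0.0, 0.987, 0.16, 0.0]
wrist_force: [-0.2, 0.3, 0.7]
gripper_width: 0.25
 t 19.65 p [ 0.487   0.3456 -0.0306] F [-0.2  0.3  0.7] w 0.25 
R [[0.949, 0.316, 0.0], [0.316, -0.949, 0.001], [0.001, -0.001, -1.0]]
```

```bash
python3 -m pendant '[[[0,0,-0.7],[0,0,0]],[[0,0,-3],[0,0,0]],[[0,0,-4.5],[0,0,0]],[[0,0,-4.5],[0,0,0]],[[0,0,-3],[0,0,0]]]'; python3 -c "
from h import *
goto((.6019,-.0636,.11),CX)
s=bot.capture('scene')
crop(s,340,60,440,190,6,'u4.png')"
```

```text
time_s: 20.15
ee_pos: [0.4846, 0.3427, 0.1289]
ee_rot: [0.002, 0.987, 0.159, -0.003]
wrist_force: [1.5, 0.7, -2.3]
gripper_width: 0.253
 t 20.15 p [0.4846 0.3427 0.1289] F [ 1.5  0.7 -2.3] w 0.253 
R [[0.949, 0.315, -0.006], [0.315, -0.949, -0.006], [-0.007, 0.004, -1.0]]
tool shift cm [-1.64 42.25  2.06] dist 0.423
turn tool z -1.343 j7 -1.55
shift in turned axes [-41.53   7.92   2.22]
tilt to down (rotvec tool) [ 0.004  0.007 -0.   ]
```

View pics/u4.png

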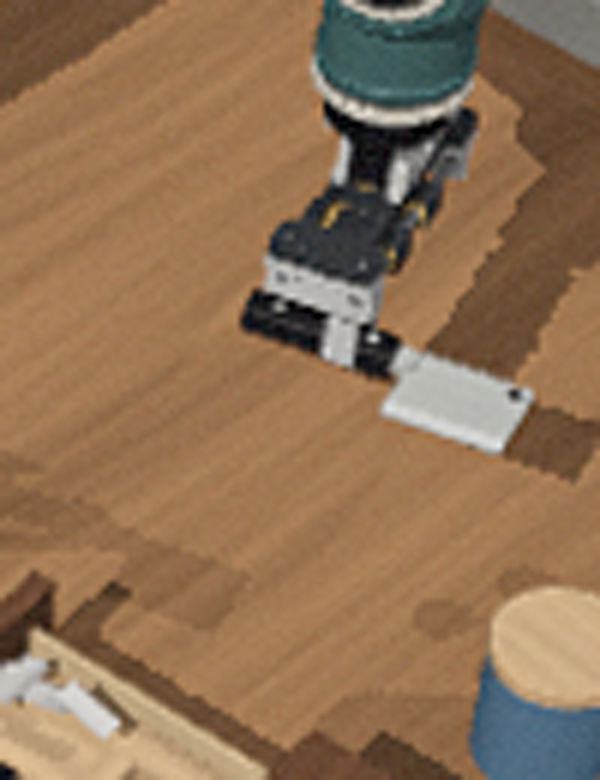

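```bash
python3 -m pendant '[[[-0.2,4.2,0],[0.004,0.006,-0.134]],[[-0.7,4.1,0],[0,0,-0.134]],[[-1.3,4,0],[0,0,-0.134]],[[-1.8,3.8,0],[0,0,-0.134]],[[-2.3,3.5,0],[0,0,-0.134]]]';python3 -m pendant '[[[-2.7,3.2,0],[0,0,-0.134]],[[-3.1,2.8,0],[0,0,-0.134]],[[-3.3,2.1,0],[0,0,-0.134]],[[-2.4,1.1,0],[0,0,-0.134]]]'; python3 -c "
from h import *
goto((.6019,-.0636,.11),CX)"
```

```text
time_s: 20.7
ee_pos: [0.5457, 0.1431, 0.1352]
ee_rot: [-0.002, 0.872, 0.489, 0.004]
wrist_force: [-0.5, 0.2, -2.2]
gripper_width: 0.25
time_s: 21.1
ee_pos: [0.5922, -0.0079, 0.1354]
ee_rot: [-0.001, 0.704, 0.71, 0.004]
wrist_force: [-1.3, -0.4, -1.0]
gripper_width: 0.252
 t 21.1 p [ 0.5922 -0.0079  0.1354] F [-1.3 -0.4 -1. ] w 0.252 
R [[-0.008, 1.0, 0.005], [1.0, 0.008, 0.007], [0.007, 0.005, -1.0]]
tool shift cm [-5.6   0.92  2.5 ] dist 0.062
turn tool z -0.085 j7 0.22
shift in turned axes [-5.66  0.44  2.5 ]
tilt to down (rotvec tool) [ 0.005 -0.007 -0.   ]
```

```bash
python3 -m pendant '[[[-3,0.2,0.5],[0.005,-0.007,-0.085]],[[-2.3,0.2,0.7],[0,0,0]],[[0,0,0],[0,0,0]],[[0,0,0],[0,0,0]]]'; python3 -c "
from h import *
goto((.6019,-.0636,.09),CX)
t=bot.capture('top');s=bot.capture('scene')
crop(s,290,110,430,250,5,'v.png');crop(t,225,145,345,245,6,'v2.png')"
```

```text
time_s: 21.5
ee_pos: [0.5983, -0.0688, 0.1235]
ee_rot: [0.001, 0.673, 0.74, -0.0]
wrist_force: [1.3, 0.7, -1.4]
gripper_width: 0.251
 t 21.5 p [ 0.5983 -0.0688  0.1235] F [ 1.3  0.7 -1.4] w 0.251 
R [[-0.094, 0.996, 0.001], [0.996, 0.094, -0.002], [-0.002, 0.001, -1.0]]
tool shift cm [0.49 0.4  3.35] dist 0.034
turn tool z 0.002 j7 0.41
shift in turned axes [0.49 0.4  3.35]
tilt to down (rotvec tool) [ 0.001  0.002 -0.   ]
```

View pics/v.png

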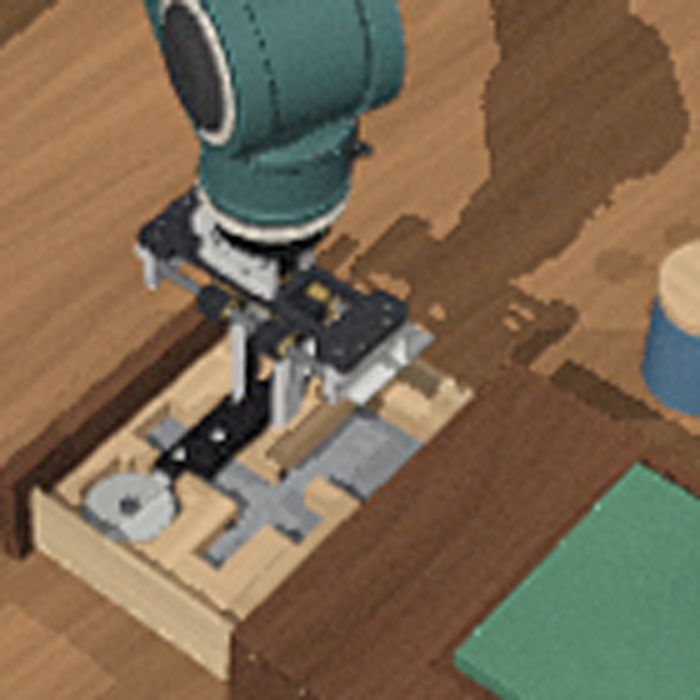

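View pics/v2.png

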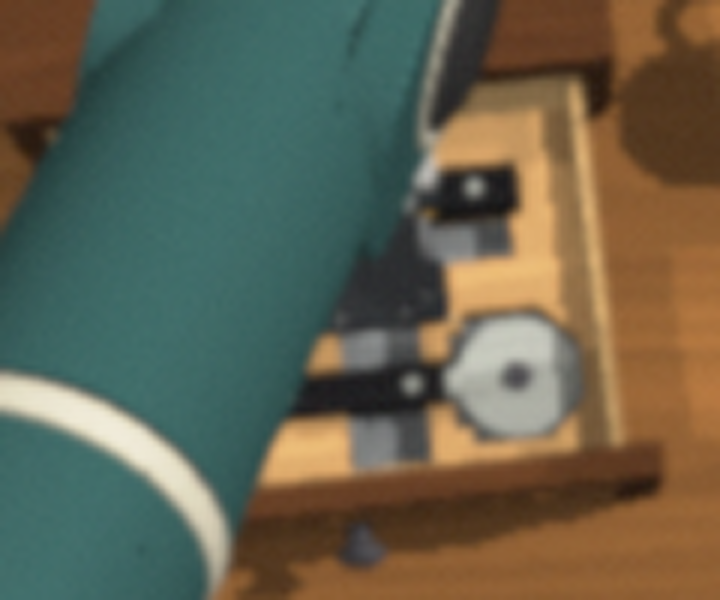

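```bash
cat > riv.py <<'E'
from h import *
import sys
t=bot.capture('top')
S,r=st();p=S['ee_pos'];z=p[2]+.031+.022
O=np.array([.672,-.034,0]);print('tcp chest',((p-O)@CX*1e3).round(1),((p-O)@CY*1e3).round(1))
x0,y0,k=map(float,sys.argv[1:4])
for q in sys.argv[4:]:
    x,y=map(float,q.split(','));h=plane(t,x0+(x+.5)/k-.5,y0+(y+.5)/k-.5,z)
    print(q,'chest',((h-O)@CX*1e3).round(1),((h-O)@CY*1e3).round(1),'minus tcp',((h-p)@CX*1e3).round(1),((h-p)@CY*1e3).round(1))
E
python3 -m pendant '[[[0,0,0],[0,0,0]]]' >/dev/null; python3 - <<'E'
from h import *
t=bot.capture('top');crop(t,285,155,335,205,12,'v3.png')
E
python3 riv.py 225 145 6 475,187 517,187
```

```text
t 21.8 p [ 0.5985 -0.0671  0.1237] F [-0.3  0.  -0.9] w 0.25 
R [[-0.096, 0.995, 0.001], [0.995, 0.096, -0.002], [-0.002, 0.001, -1.0]]
tcp chest -76.3 -26.1
475,187 chest -76.8 -78.9 minus tcp -0.6 -52.8
517,187 chest -78.9 -99.2 minus tcp -2.7 -73.0
```

View pics/v3.png

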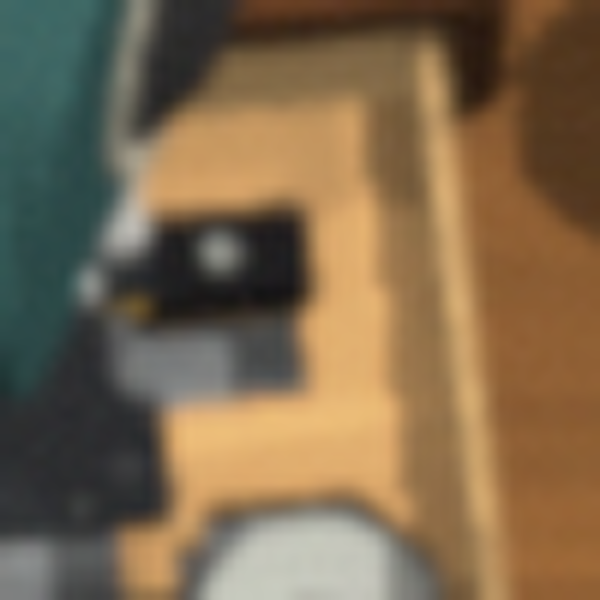

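```bash
python3 -m pendant '[[[0.3,0.4,1.5],[0,0.002,0.004]],[[0,0,2],[0,0,0]],[[0,0,2],[0,0,0]],[[0,0,1.5],[0,0,0]],[[0,0,0],[0,0,0]]]'; python3 -m pendant '[[[0,0,0],[0,0,0]]]' >/dev/null; python3 -c "
from h import *
goto((.6019,-.0636,.018),CX)
t=bot.capture('top');crop(t,285,155,335,205,12,'v4.png')
s=bot.capture('scene');crop(s,290,110,430,250,5,'v5.png')"
```

```text
time_s: 22.3
ee_pos: [0.603, -0.0599, 0.0482]
ee_rot: [-0.0, 0.673, 0.74, 0.001]
wrist_force: [-0.2, 0.3, -2.0]
gripper_width: 0.251
 t 22.4 p [ 0.603  -0.0598  0.048 ] F [-0.7  0.  -0.9] w 0.255 
R [[-0.095, 0.995, 0.001], [0.995, 0.095, 0.002], [0.002, 0.001, -1.0]]
tool shift cm [-0.37 -0.15  3.  ] dist 0.03
turn tool z 0.003 j7 0.45
shift in turned axes [-0.37 -0.15  3.  ]
tilt to down (rotvec tool) [ 0.001 -0.002 -0.   ]
```

View pics/v4.png

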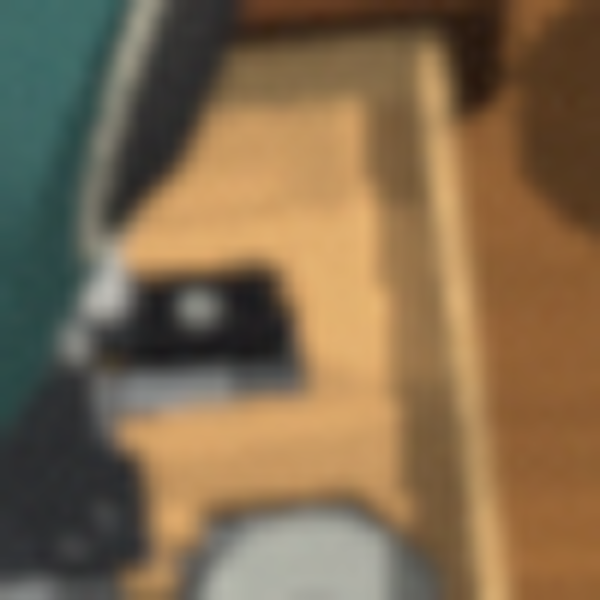

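View pics/v5.png

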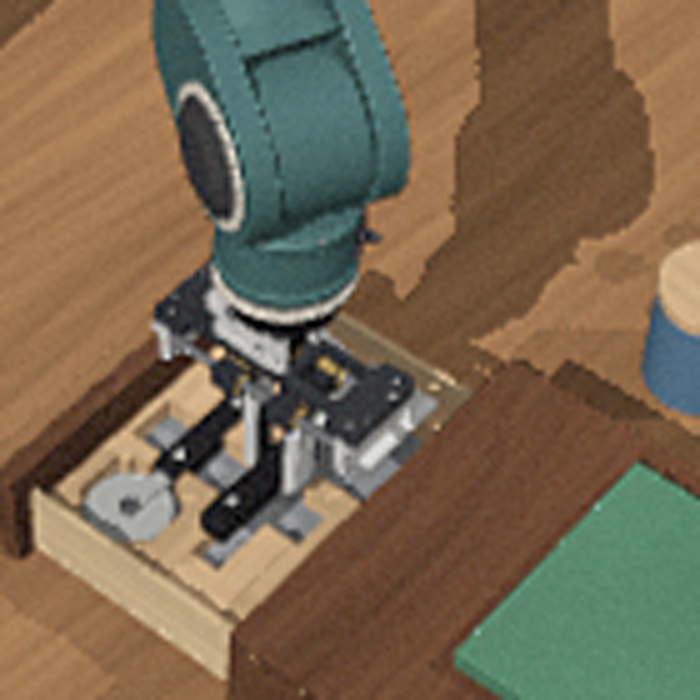

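```bash
python3 riv.py 285 155 12 198,307 288,300; python3 - <<'E'
from h import *
t=bot.capture('top');O=np.array([.672,-.034,0])
for x,y,z in((303,385,.056),(303,385,.036)):
    h=plane(t,285+(x+.5)/12-.5,155+(y+.5)/12-.5,z);print('slot end near corner',((h-O)@CX*1e3).round(1),((h-O)@CY*1e3).round(1))
E
```

```text
t 22.55 p [ 0.6034 -0.0599  0.0488] F [ 0.3 -0.  -0.7] w 0.25 
R [[-0.095, 0.995, 0.002], [0.995, 0.095, 0.002], [0.002, 0.002, -1.0]]
tcp chest -70.7 -19.4
198,307 chest -70.8 -69.9 minus tcp -0.1 -50.4
288,300 chest -71.3 -93.1 minus tcp -0.6 -73.6
slot end near corner -83.7 -95.5
slot end near corner -79.1 -95.9
```

```bash
python3 -m pendant '[[[-0.3,-0.2,0.5],[0.001,-0.001,0.004]]]'|sed -n '2p;4p';python3 -m pendant '[[[0,0,0.6],[0,0,0]]]'|sed -n '2p;4p';python3 -m pendant '[[[0,0,0.4],[0,0,0]]]'|sed -n '2p;4p';python3 -m pendant '[[[0,0,0.3],[0,0,0]]]'|sed -n '2p;4p';python3 -m pendant '[[[0,0,0.2],[0,0,0]]]'|sed -n '2p;4p';python3 -m pendant '[[[0,0,0.2],[0,0,0]]]'|sed -n '2p;4p'; python3 -c "
from h import *
goto((.6019,-.0636,.018),CX)"
```

```text
ee_pos: [0.6026, -0.0628, 0.0448]
wrist_force: [-0.1, 0.5, -1.2]
ee_pos: [0.6027, -0.0634, 0.0389]
wrist_force: [0.9, 0.2, -1.8]
ee_pos: [0.6027, -0.0634, 0.0345]
wrist_force: [-0.1, 0.6, -1.3]
ee_pos: [0.6026, -0.0635, 0.031]
wrist_force: [0.0, 0.5, -0.8]
ee_pos: [0.6025, -0.0635, 0.0286]
wrist_force: [-0.5, -0.3, -2.3]
ee_pos: [0.6025, -0.0634, 0.0264]
wrist_force: [0.9, -0.6, -2.6]
 t 23.2 p [ 0.6025 -0.0634  0.0264] F [ 0.9 -0.6 -2.6] w 0.252 
R [[-0.09, 0.996, 0.003], [0.996, 0.09, 0.001], [0.001, 0.004, -1.0]]
tool shift cm [-0.01 -0.06  0.84] dist 0.008
turn tool z -0.002 j7 0.46
shift in turned axes [-0.01 -0.06  0.84]
tilt to down (rotvec tool) [ 0.004 -0.001  0.   ]
```

```bash
python3 -m pendant '[[[0,-0.05,0.2],[0.004,0,0]]]'|sed -n '2p;4p';python3 -m pendant '[[[0,0,0.2],[0,0,0]]]'|sed -n '2p;4p';python3 -m pendant '[[[0,0,0.2],[0,0,0]]]'|sed -n '2p;4p';python3 -m pendant '[[[0,0,0.2],[0,0,0]]]'|sed -n '2p;4p'
```

```text
ee_pos: [0.6019, -0.0635, 0.0242]
wrist_force: [0.1, -0.3, -1.4]
ee_pos: [0.602, -0.0635, 0.0222]
wrist_force: [-2.7, 0.4, 12.6]
ee_pos: [0.6024, -0.0636, 0.0205]
wrist_force: [-1.1, 0.1, -0.5]
ee_pos: [0.6022, -0.0637, 0.0184]
wrist_force: [-2.3, 0.5, -0.6]
```

```bash
python3 -m pendant '[[[0,0,0.2],[0,0,0]]]'|sed -n '2p;4p';python3 -m pendant '[[[0,0,0],[0,0,0]],[[0,0,0],[0,0,0]],[[0,0,0],[0,0,0]],[[0,0,0],[0,0,0]],[[0,0,0],[0,0,0]]]' 0.52;python3 -m pendant '[[[0,0,-1],[0,0,0]],[[0,0,-3],[0,0,0]],[[0,0,-4],[0,0,0]],[[0,0,-2],[0,0,0]]]';python3 -c "
from h import *
s=bot.capture('scene');t=bot.capture('top')
goto((.602,-.0636,.06),CY)
crop(s,290,110,430,250,5,'w.png')"
```

```text
ee_pos: [0.6021, -0.0636, 0.0162]
wrist_force: [-1.2, -0.4, -1.6]
time_s: 24.2
ee_pos: [0.6027, -0.0636, 0.0163]
ee_rot: [-0.0, 0.674, 0.738, 0.0]
wrist_force: [-0.7, 0.3, 0.3]
gripper_width: 0.477
time_s: 24.6
ee_pos: [0.6009, -0.064, 0.1189]
ee_rot: [-0.002, 0.675, 0.738, -0.002]
wrist_force: [0.6, -0.5, -0.1]
gripper_width: 0.482
 t 24.7 p [ 0.6017 -0.0638  0.119 ] F [-0.4 -0.  -0.1] w 0.477 
R [[-0.09, 0.996, -0.002], [0.996, 0.09, 0.0], [0.0, -0.002, -1.0]]
tool shift cm [0.01 0.05 5.9 ] dist 0.059
turn tool z 1.569 j7 0.4
shift in turned axes [ 0.03 -0.    5.9 ]
tilt to down (rotvec tool) [-0.002 -0.    -0.   ]
```

View pics/w.png

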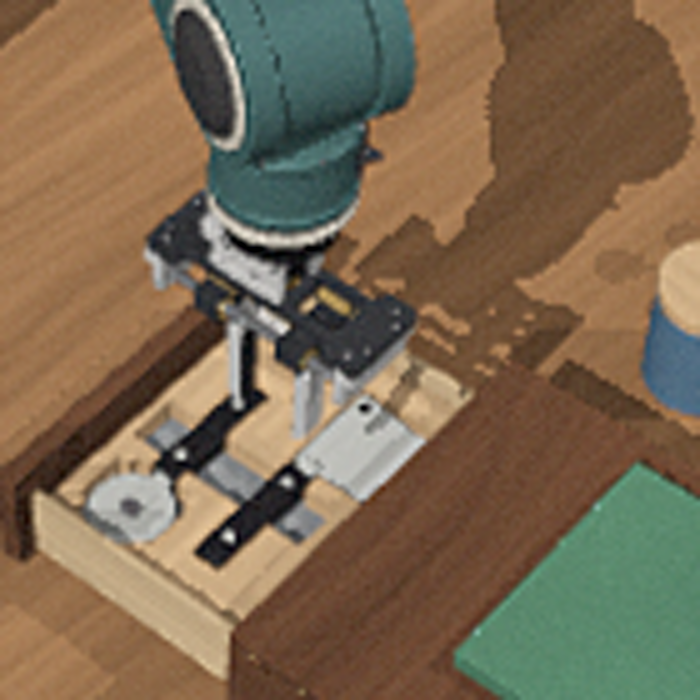

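```bash
python3 -m pendant '[[[0,0,2],[0,0,0]],[[0,0,2],[0,0,0]],[[0,0,1],[0,0,0]],[[0,0,0],[0,0,0]],[[0,0,0],[0,0,0]]]' 1 20;python3 -m pendant '[[[0,0,0.8],[0,0,0]],[[0,0,0.8],[0,0,0]],[[0,0,0],[0,0,0]]]'; python3 -c "
from h import *
goto((.602,-.0636,.032),CX)"
```

```text
time_s: 25.2
ee_pos: [0.6019, -0.0636, 0.0689]
ee_rot: [-0.0, 0.674, 0.738, 0.0]
wrist_force: [-0.4, -0.1, -0.2]
gripper_width: 0.089
time_s: 25.5
ee_pos: [0.6025, -0.0636, 0.0529]
ee_rot: [0.0, 0.674, 0.738, 0.001]
wrist_force: [-0.3, -0.3, 0.5]
gripper_width: 0.004
 t 25.5 p [ 0.6025 -0.0636  0.0529] F [-0.3 -0.3  0.5] w 0.004 
R [[-0.09, 0.996, 0.001], [0.996, 0.09, 0.001], [0.001, 0.001, -1.0]]
tool shift cm [-0.   -0.05  2.08] dist 0.021
turn tool z -0.002 j7 0.44
shift in turned axes [-0.   -0.05  2.08]
tilt to down (rotvec tool) [ 0.001 -0.001  0.   ]
```

```bash
python3 -m pendant '[[[0,0,0.8],[0,0,0]],[[0,0,0.7],[0,0,0]]]'|sed -n '2p;4p';for k in 1; do :; done; python3 -m pendant '[[[0,0,0.3],[0,0,0]]]'|sed -n '2p;4p';python3 -m pendant '[[[0,0,0.3],[0,0,0]]]'|sed -n '2p;4p';python3 -m pendant '[[[0,0,0.3],[0,0,0]]]'|sed -n '2p;4p';python3 -m pendant '[[[0,0,0.3],[0,0,0]]]'|sed -n '2p;4p'
```

```text
ee_pos: [0.6031, -0.0636, 0.0377]
wrist_force: [0.2, 0.4, -0.3]
ee_pos: [0.6028, -0.0636, 0.0338]
wrist_force: [-0.2, -1.6, -0.1]
ee_pos: [0.6027, -0.0636, 0.0304]
wrist_force: [-0.3, 0.2, 0.1]
ee_pos: [0.6028, -0.0637, 0.0273]
wrist_force: [-2.7, 0.1, 10.9]
ee_pos: [0.6031, -0.0638, 0.0245]
wrist_force: [-1.8, -0.5, 4.8]
```

```bash
python3 -m pendant '[[[0,0,0.2],[0,0,0]]]'|sed -n '2p;4p';python3 -m pendant '[[[0,0,0.2],[0,0,0]]]'|sed -n '2p;4p';python3 -m pendant '[[[0,0,0.15],[0,0,0]]]'|sed -n '2p;4p'
```

```text
ee_pos: [0.6034, -0.0639, 0.0229]
wrist_force: [1.7, 2.0, 25.5]
ee_pos: [0.6054, -0.0637, 0.0227]
wrist_force: [-2.9, 4.4, 41.7]
ee_pos: [0.6072, -0.0635, 0.0229]
wrist_force: [-2.9, 2.1, 18.3]
```

```bash
python3 -m pendant '[[[0,0,-1],[0,0,0]],[[0,0,-2],[0,0,0]],[[0.2,-4,0],[0,0,0]],[[0,-3.4,0],[0,0,0]],[[0,0,0],[0,0,0]]]'; python3 -m pendant '[[[0,0,0],[0,0,0]]]'>/dev/null; python3 -c "
from h import *
t=bot.capture('top');s=bot.capture('scene')
st()
O=np.array([.672,-.034,0]);p=bot.observe()['ee_pos'];print('chest',(p-O)@CX,(p-O)@CY)
crop(s,290,110,430,250,5,'w2.png');crop(t,225,145,345,245,6,'w3.png')"
```

```text
time_s: 26.9
ee_pos: [0.5319, -0.0687, 0.0543]
ee_rot: [0.004, 0.674, 0.738, 0.005]
wrist_force: [0.9, -0.5, -0.5]
gripper_width: 0.004
 t 27.1 p [ 0.5325 -0.0686  0.0546] F [ 0.4  0.5 -0.1] w 0.003 
R [[-0.091, 0.996, 0.013], [0.996, 0.091, 0.002], [0.001, 0.013, -1.0]]
chest -0.1421381464726626 -0.02163161908043977
```

View pics/w2.png

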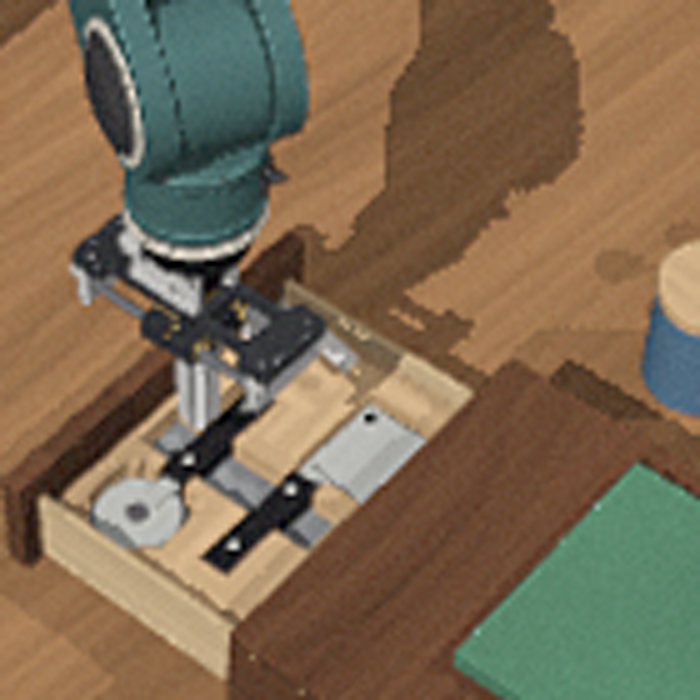

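View pics/w3.png

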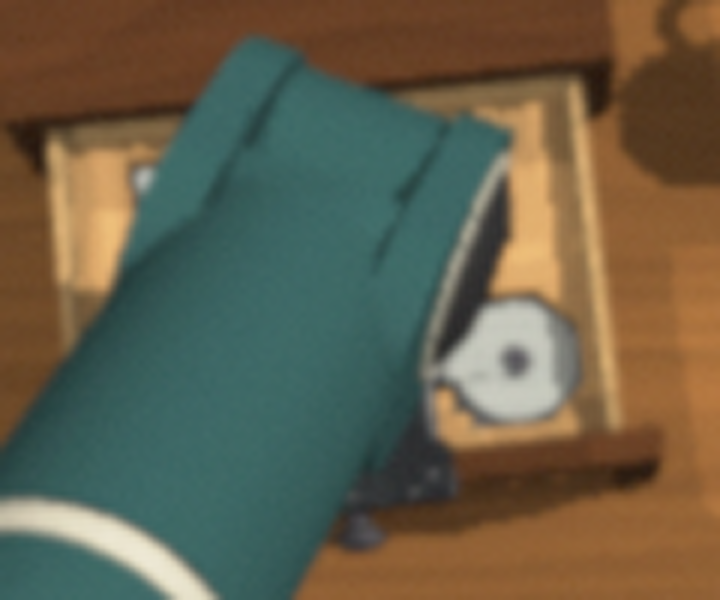

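```bash
python3 -m pendant '[[[0,0.2,1],[0.013,-0.001,0]],[[0,0,1],[0,0,0]]]'|sed -n '2p;4p';python3 -m pendant '[[[0,0,0.4],[0,0,0]]]'|sed -n '2p;4p';python3 -m pendant '[[[0,0,0.3],[0,0,0]]]'|sed -n '2p;4p';python3 -m pendant '[[[0,0,0.2],[0,0,0]]]'|sed -n '2p;4p';python3 -m pendant '[[[0,0,0.2],[0,0,0]]]'|sed -n '2p;4p'
```

```text
ee_pos: [0.5367, -0.0682, 0.0343]
wrist_force: [0.6, -0.4, -0.1]
ee_pos: [0.5365, -0.0683, 0.0286]
wrist_force: [0.3, 0.4, 0.1]
ee_pos: [0.5364, -0.0684, 0.0245]
wrist_force: [-0.1, -0.1, -0.2]
ee_pos: [0.5369, -0.0684, 0.0226]
wrist_force: [-3.9, 6.8, 47.1]
ee_pos: [0.5396, -0.0682, 0.0226]
wrist_force: [-3.5, 7.6, 56.6]
```

```bash
python3 -m pendant '[[[0,0,-2],[0,0,0]],[[0,0,-4],[0,0,0]],[[0,0,-2.5],[0,0,0]],[[1,-4,0],[0,0,0]],[[1,-4.5,0],[0,0,0]]]';python3 -c "
from h import *
goto((.433,-.056,.04),CX)"
```

```text
time_s: 28.2
ee_pos: [0.4554, -0.057, 0.1105]
ee_rot: [0.003, 0.674, 0.739, 0.001]
wrist_force: [-0.1, 0.1, 0.3]
gripper_width: 0.004
 t 28.2 p [ 0.4554 -0.057   0.1105] F [-0.1  0.1  0.3] w 0.004 
R [[-0.091, 0.996, 0.007], [0.996, 0.091, -0.003], [-0.003, 0.006, -1.0]]
tool shift cm [ 0.33 -2.27  7.03] dist 0.074
turn tool z -0.001 j7 0.32
shift in turned axes [ 0.33 -2.27  7.03]
tilt to down (rotvec tool) [0.006 0.003 0.   ]
```

```bash
python3 -m pendant '[[[0.2,-2.5,0],[0.006,0.003,0]],[[0,0,0],[0,0,0]]]';python3 -c "
from h import *
goto((.433,-.056,.04),CX)
t=bot.capture('top');s=bot.capture('scene')
crop(s,270,90,430,250,4,'x.png');crop(t,205,115,345,245,5,'x2.png')"
```

```text
time_s: 28.4
ee_pos: [0.4254, -0.0564, 0.1101]
ee_rot: [-0.001, 0.674, 0.739, 0.001]
wrist_force: [0.6, 0.2, 0.2]
gripper_width: 0.003
 t 28.4 p [ 0.4254 -0.0564  0.1101] F [0.6 0.2 0.2] w 0.003 
R [[-0.091, 0.996, -0.0], [0.996, 0.091, 0.003], [0.003, -0.0, -1.0]]
tool shift cm [-0.05  0.76  7.01] dist 0.071
turn tool z -0.001 j7 0.29
shift in turned axes [-0.05  0.76  7.01]
tilt to down (rotvec tool) [-0.    -0.003 -0.   ]
```

View pics/x.png

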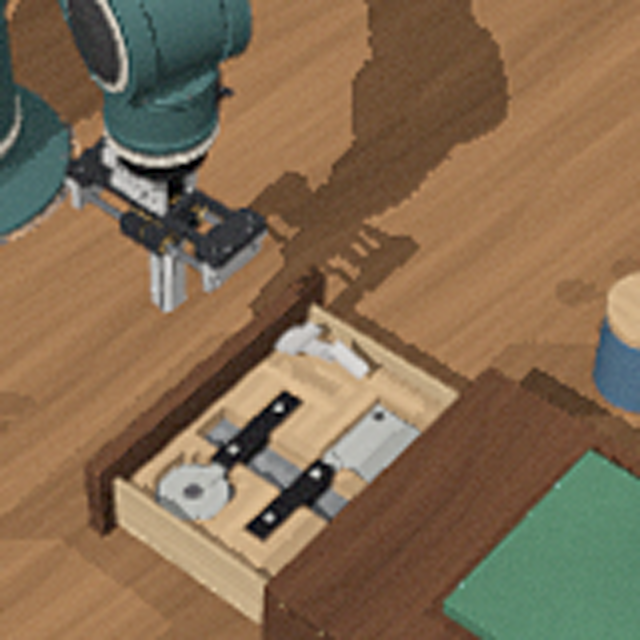

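View pics/x2.png

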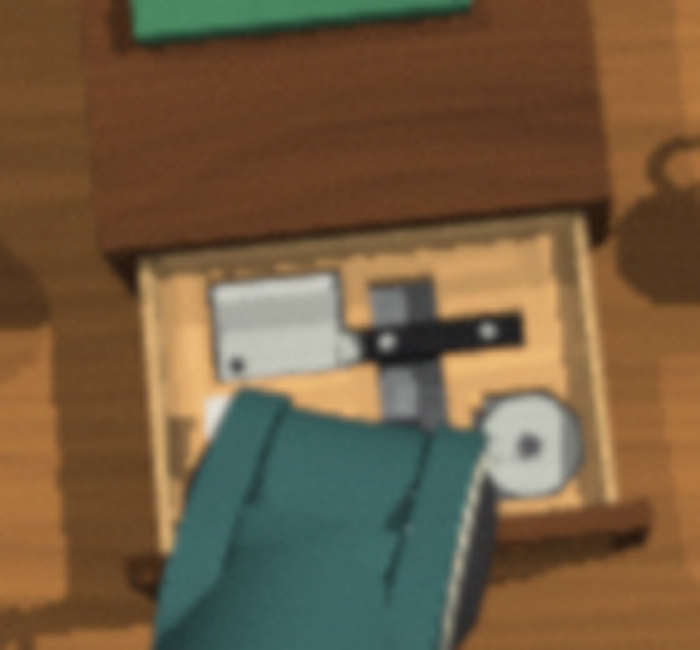

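```bash
python3 -m pendant '[[[0,0,2.5],[0,-0.003,0]],[[0,0,2.5],[0,0,0]],[[0,0,1.5],[0,0,0]],[[0,0,0],[0,0,0]]]'; python3 -m pendant '[[[0,1,0],[0,0,0]],[[0,1,0],[0,0,0]],[[0,1,0],[0,0,0]]]';python3 -c "
from h import *
goto((.433,-.056,.04),CX)"
```

```text
time_s: 28.9
ee_pos: [0.4334, -0.057, 0.0437]
ee_rot: [0.003, 0.674, 0.739, 0.001]
wrist_force: [-0.5, 0.2, -0.5]
gripper_width: 0.004
time_s: 29.2
ee_pos: [0.466, -0.0544, 0.0449]
ee_rot: [0.003, 0.674, 0.739, 0.0]
wrist_force: [-3.5, -0.2, -1.9]
gripper_width: 0.006
 t 29.2 p [ 0.466  -0.0544  0.0449] F [-3.5 -0.2 -1.9] w 0.006 
R [[-0.092, 0.996, 0.005], [0.996, 0.092, -0.003], [-0.004, 0.004, -1.0]]
tool shift cm [ 0.15 -3.31  0.47] dist 0.033
turn tool z -0.0 j7 0.42
shift in turned axes [ 0.15 -3.31  0.47]
tilt to down (rotvec tool) [0.004 0.004 0.   ]
```

Contact with the front at about 3 N. I'll keep pushing in.

```bash
python3 -m pendant '[[[0,2,0],[0.004,0.004,0]],[[0,2,0],[0,0,0]],[[0,2,0],[0,0,0]]]'|sed -n '2p;4p'; python3 -m pendant '[[[0,1.5,0],[0,0,0]],[[0,1.5,0],[0,0,0]]]'|sed -n '2p;4p';python3 -m pendant '[[[0,1.5,0],[0,0,0]],[[0,1.5,0],[0,0,0]]]'|sed -n '2p;4p';python3 -m pendant '[[[0,1,0],[0,0,0]],[[0,1,0],[0,0,0]]]'|sed -n '2p;4p'; python3 -c "
from h import *
goto((.6415,-.0366,.045),CX)
s=bot.capture('scene');crop(s,270,90,430,250,4,'y.png')"
```

```text
ee_pos: [0.5284, -0.048, 0.0459]
wrist_force: [-2.8, -1.7, -2.3]
ee_pos: [0.5615, -0.0445, 0.0465]
wrist_force: [-3.4, -1.4, -1.8]
ee_pos: [0.5933, -0.0412, 0.0468]
wrist_force: [-4.8, -2.8, -3.3]
ee_pos: [0.6158, -0.0388, 0.0472]
wrist_force: [-3.6, -0.9, -1.2]
 t 30.1 p [ 0.6158 -0.0388  0.0472] F [-3.6 -0.9 -1.2] w 0.008 
R [[-0.096, 0.995, -0.003], [0.995, 0.096, 0.001], [0.002, -0.002, -1.0]]
tool shift cm [-0.03  2.58  0.22] dist 0.026
turn tool z 0.003 j7 0.41
shift in turned axes [-0.02  2.58  0.22]
tilt to down (rotvec tool) [-0.002 -0.002 -0.   ]
```

View pics/y.png

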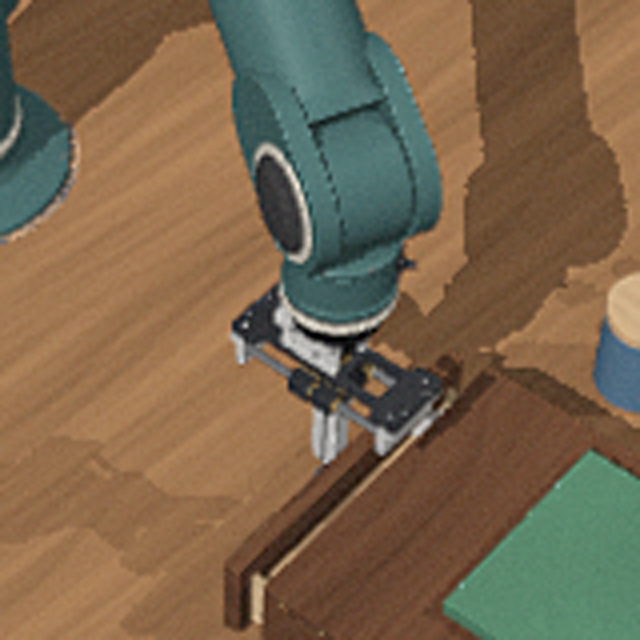

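```bash
python3 -m pendant '[[[0,0.8,0],[0,0,0]],[[0,0.8,0],[0,0,0]]]'|sed -n '2p;4p'; python3 -m pendant '[[[0,0.5,0],[0,0,0]]]'|sed -n '2p;4p';python3 -m pendant '[[[0,0.4,0],[0,0,0]]]'|sed -n '2p;4p';python3 -m pendant '[[[0,0.4,0],[0,0,0]]]'|sed -n '2p;4p'
```

```text
ee_pos: [0.6339, -0.0367, 0.0477]
wrist_force: [-2.3, 0.0, -1.9]
ee_pos: [0.6396, -0.0361, 0.0478]
wrist_force: [-2.5, -0.0, -0.4]
ee_pos: [0.6423, -0.0358, 0.0476]
wrist_force: [-36.2, -1.1, 22.1]
ee_pos: [0.642, -0.0359, 0.0475]
wrist_force: [-53.8, 1.1, 43.1]
```

```bash
python3 -m pendant '[[[0,-1.5,0],[0,0,0]],[[0,-3,0],[0,0,0]],[[0,-3,-2],[0,0,0]],[[0,-3,-4],[0,0,0]],[[0,-4,-2],[0,0,0]]]';python3 -m pendant '[[[0,-4,0],[0,0,0]],[[0,-4,0],[0,0,0]],[[0,0,0],[0,0,0]]]'; python3 -c "
from h import *
st()
t=bot.capture('top');s=bot.capture('scene')
crop(s,300,130,480,310,4,'z.png');crop(t,140,60,400,240,3,'z2.png')"
```

```text
time_s: 31.15
ee_pos: [0.4969, -0.0502, 0.1296]
ee_rot: [-0.007, 0.672, 0.741, -0.005]
wrist_force: [-0.8, -0.7, 1.1]
gripper_width: 0.001
time_s: 31.45
ee_pos: [0.4138, -0.0583, 0.1338]
ee_rot: [-0.006, 0.672, 0.74, -0.001]
wrist_force: [0.7, 0.5, -0.6]
gripper_width: 0.005
 t 31.45 p [ 0.4138 -0.0583  0.1338] F [ 0.7  0.5 -0.6] w 0.005 
R [[-0.096, 0.995, -0.01], [0.995, 0.096, 0.006], [0.007, -0.009, -1.0]]
```

View pics/z.png

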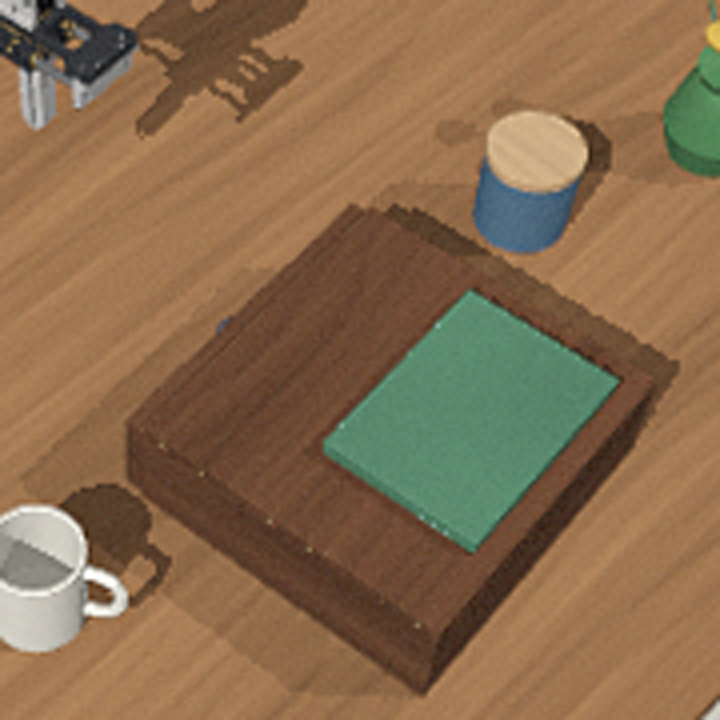

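View pics/z2.png

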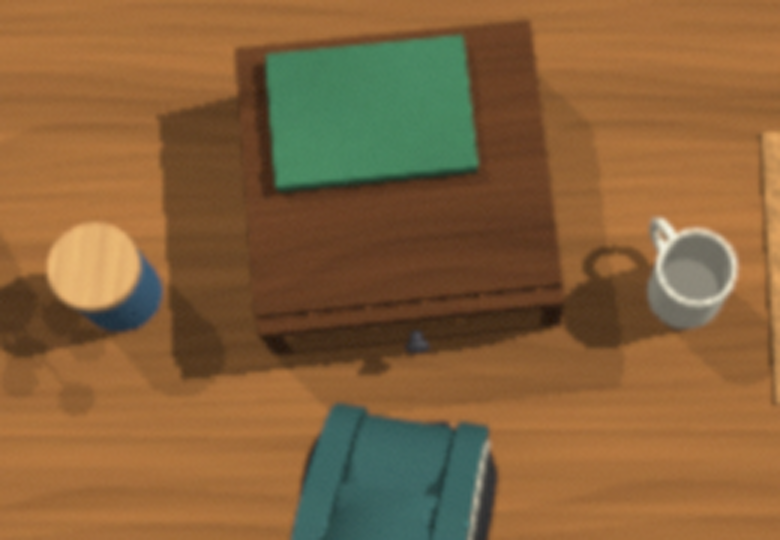

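```bash
python3 -m pendant '[[[0,0,0],[0,0,0]],[[0,0,0],[0,0,0]],[[0,0,0],[0,0,0]]]'; python3 - <<'E'
from h import *
for n,bs in(("top",{"can":(150,130,200,175),"mug":(350,130,390,172)}),("scene",{"can":(414,153,450,195),"mug":(290,253,335,295)})):
    a=cv2.imread(f"pics/{n}0.png").astype(np.float32);b=bot.capture(n)["img"][:,:,::-1].astype(np.float32)
    for k,(x0,y0,x1,y1) in bs.items():
        A=cv2.cvtColor(a[y0:y1,x0:x1],6);B=cv2.cvtColor(b[y0:y1,x0:x1],6)
        print(n,k,"shift px",cv2.phaseCorrelate(A,B)[0],"diff",abs(A-B).mean())
bot.job_done()
E
```

```text
time_s: 31.85
ee_pos: [0.42, -0.0579, 0.1344]
ee_rot: [-0.004, 0.672, 0.741, -0.001]
wrist_force: [1.1, -0.5, 1.4]
gripper_width: 0.007
top can shift px (0.03444807056501631, 0.49551533621428945) diff 3.950683
top mug shift px (-0.05055717480266608, 0.49705466009659816) diff 4.2930026
scene can shift px (-0.042548320936106165, 0.5768941740513966) diff 5.206215
scene mug shift px (0.42792041001480285, 0.48096673717795824) diff 2.0676482
the job is handed in; nothing more can be done
```

The job is done and handed in at about 32 s of the 72 s allowed. I pressed the catch, drew the drawer to its stop and pressed the pizza wheel and the cleaver home in their cutouts. The drawer is now fully shut.

**Home in the cutouts:** The closed fingers stopped hard on both handles at the same height. That works out to 58 mm above the table, which is 2 mm proud. The cleaver needed about 11 N to go in.

**Drawer shut:** It stopped hard within 1 mm of the expected shut position, and both camera views show no gap.

**Bystanders:** The canister and mug images match the first ones to within about 0.6 pixel (roughly 2 mm). Nearly all of that is the same half-pixel downward offset in every crop, so I take it as camera or measurement offset, not movement. I never went near either of them.

**What disagreed or ran high:**
- **Finger tips:** The real tips are about 35 mm above the reported TCP. Both cameras and the first contact with the catch pad showed this, and I corrected for it throughout.
- **Camera views:** The two views differed by up to about 4 mm on the cutout positions. The top view fitted better, so I followed it.
- **Drawer creep:** The drawer moved in by about 8 mm while I was inserting and pressing the tools. By eye it stayed at about 0.19 m out, so it was right at the limit for keeping the cutouts clear.
- **Forces:** The fingers briefly reached 57 to 64 N against the hard stops. This is below the 120 N wrist limit, and the gripper's body showed no sign of touching anything.

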